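# Clear up after the dumplings: nest the cups, stand the pastry moulds on end to dry

## Robot

A 6-joint arm with a two-finger parallel gripper is mounted at the origin on the work surface. World frame = base frame: x ahead of the robot, y to its left, z up, the work surface at z = 0. Lengths are in m, angles in rad, forces in N, time in s.
With the tool pointing down it reaches from about 0.425 to 0.95 m from the base axis. Payload 3.5 kg.
Tool frame: the origin (TCP) lies on the centre line of the jaws, within the pads' length; the fingertips stand 17 mm ahead of it and the grasp point (between the pads) lies 2 mm behind it (bot.tip_reach is the distance from the TCP to the fingertips, in m); z points along the fingers, x is the direction in which the jaws open and shut, and the axes are right-handed (so a half turn about z gives the same grasp; the last joint's range is limited). The gripper opens to 85 mm and grips with 20 to 120 N. Pads are 22 mm wide; open, the fingers measure 114 mm over their backs; the gripper's body (76 mm by 85 mm) begins 54 mm behind the grasp point. The pads swing forward as they close: fully open they stand 13 mm farther back than shut.
Start: joints at [-1.487, 0.286, 1.577, -0, 1.279, -0.15], TCP at [0.156, -0.657, 0.248] pointing down, gripper open.
Joint ranges: [-2.77, 2.77], [-0.9, 2.22], [0.21, 2.48], [-1.53, 4.67], [0.24, 2.81], [-2.84, 2.84]. Speed limits (rad/s): [2.79, 2.79, 3.14, 3.14, 3.14, 3.14].

## Interface

Orientations are given as a unit quaternion [x, y, z, w].
In Python, from cell import status, optics, order, bot gives the robot as it stands.
- The arm moves only by the tool send_rows, never from a script. Its arguments are lists of equal length, an entry for each row: "dp": the shift along the tool's x, y, z in m, a list of three; "turn": the turn, a rotation vector about the tool's x, y, z in rad, a list of three; "claw": the closure, from -1 (fully open) to 1 (shut), so that 0 is half open. A call has 1 to 20 rows; each row is the pose to reach, as a shift and turn from the pose commanded when the call began, along the tool's axes at that moment; what a row does not reach only later rows make up. A row lasts 1/12 s, in which the tool goes at most 41.7 mm and 7.16 degrees, less where a joint would pass 70% of its speed; a pose out of reach is approached as far as the arm can. A call with a gripper value outside its range is refused whole. The fingers move at their own pace and stop on an object; "grip_force" is the grip in N (left out, the last holds). Time passes only in rows, so rows that repeat a pose let the fingers close. It gives the time, the measured TCP pose, the force and the opening at its end, in the units of the state.
- status.get_obs(): the state, without advancing time (a new reading comes with each control period).
- optics.grab_frame(name): name is "scene" or "top"; returns the picture (480x640x3 uint8, red, green, blue); there is no depth.
- optics.get_calibration(name): a dict with "fx", "fy", "cx", "cy" (pixels), "world_from_camera" (4x4, takes a point from camera to world coordinates). Camera axes: x right, y up, looking along -z (the intrinsics and any distortion apply to the point x, -y, -z); pixel columns grow to the right and rows downward; lengths in m; the calibration is good to about 2 mm. A picture is of the moment at which its call begins. get_calibration takes no time and is no camera call.
- order.job_done(): hands the job in, once; it reports no verdict.
The state is a dict: "time": time; "joints": joint angles; "joint_vel": joint speeds; "joint_efforts": joint torques, N m; "position": TCP position; "ee_rot": TCP orientation; "wrist_force": force on the tool from outside, world axes, zero at the start; "ft_torque": the same for the moment, N m; "grip_width": finger opening in m.
Only numpy, scipy, OpenCV 4.12 (cv2) and the standard library are available. Lean on these libraries where they do the work, as an engineer would, in place of code of your own. Each camera call takes 0.05 s, during which the arm holds its last target. There are 200 camera calls.

## Task

Clear up the kitchen table after washing: put the three steel cups on the round cork coaster nested one inside another, the largest standing on the coaster, the medium one down inside it and the small one down inside that. Take every wooden pastry mould on the table and stand it upright on one of its short ends on the ribbed draining mat, each standing free and straight by itself. Leave the bowl, bottle, jar, saucer, rolling pin and chopsticks where they are.

Things in the scene. Friction and masses are not known exactly. Their poses are not given: they have to be found in the camera images.
- mat: dark ribbed draining mat, a flat rubber slab 130 x 300 x 6 mm fixed on the table at the robot's right. Origin: centre of its underside; x along the 130 mm side, y along the 300 mm side (the row direction), z up; its top is 6 mm above the table
- coaster: round cork coaster, 100 mm across, 6 mm thick, fixed on the table. Origin: centre of its underside; z up; its top is 6 mm above the table
- cup_large: the widest of three straight round steel cups without handle, open at the top, standing upright at the start: 68 mm outside diameter, 62 mm inside, 54 mm high, wall 3 mm, bottom 4 mm thick. Origin: centre of its underside; z up through the mouth. The next smaller cup fits inside with about 5 mm of play all round and its rim stands proud by about 8 mm when seated
- cup_medium: the middle of three straight round steel cups without handle, open at the top, standing upright at the start: 51 mm outside diameter, 45 mm inside, 58 mm high, wall 3 mm, bottom 4 mm thick. Origin: centre of its underside; z up through the mouth. The next smaller cup fits inside with about 5 mm of play all round and its rim stands proud by about 8 mm when seated
- cup_small: the narrowest of three straight round steel cups without handle, open at the top, standing upright at the start: 34 mm outside diameter, 28 mm inside, 62 mm high, wall 3 mm, bottom 4 mm thick. Origin: centre of its underside; z up through the mouth
- mould_a: wooden pastry mould, a flat block 104 x 60 x 25 mm with a round flower pattern on its upper face, lying flat at the start (all moulds are alike; only four to six are present). Origin: centre of the block; x along the 104 mm length, y along the 60 mm width, z along the 25 mm thickness (up at the start). About 110 g; it stands steadily by itself on an end, and tips over when it leans by more than about 13 degrees
- mould_b: wooden pastry mould, a flat block 104 x 60 x 25 mm with a round flower pattern on its upper face, lying flat at the start (all moulds are alike; only four to six are present). Origin: centre of the block; x along the 104 mm length, y along the 60 mm width, z along the 25 mm thickness (up at the start). About 110 g; it stands steadily by itself on an end, and tips over when it leans by more than about 13 degrees
- mould_c: wooden pastry mould, a flat block 104 x 60 x 25 mm with a round flower pattern on its upper face, lying flat at the start (all moulds are alike; only four to six are present). Origin: centre of the block; x along the 104 mm length, y along the 60 mm width, z along the 25 mm thickness (up at the start). About 110 g; it stands steadily by itself on an end, and tips over when it leans by more than about 13 degrees
- mould_d: wooden pastry mould, a flat block 104 x 60 x 25 mm with a round flower pattern on its upper face, lying flat at the start (all moulds are alike; only four to six are present). Origin: centre of the block; x along the 104 mm length, y along the 60 mm width, z along the 25 mm thickness (up at the start). About 110 g; it stands steadily by itself on an end, and tips over when it leans by more than about 13 degrees
- mould_e: wooden pastry mould, a flat block 104 x 60 x 25 mm with a round flower pattern on its upper face, lying flat at the start (all moulds are alike; only four to six are present). Origin: centre of the block; x along the 104 mm length, y along the 60 mm width, z along the 25 mm thickness (up at the start). About 110 g; it stands steadily by itself on an end, and tips over when it leans by more than about 13 degrees
- mould_f: wooden pastry mould, a flat block 104 x 60 x 25 mm with a round flower pattern on its upper face, lying flat at the start (all moulds are alike; only four to six are present). Origin: centre of the block; x along the 104 mm length, y along the 60 mm width, z along the 25 mm thickness (up at the start). About 110 g; it stands steadily by itself on an end, and tips over when it leans by more than about 13 degrees
- flour_bowl: white bowl, 110 mm across, 50 mm high; a bystander, not to be disturbed. Origin: centre of its underside
- sauce_bottle: brown sauce bottle, 56 mm across, 170 mm high; a bystander, not to be disturbed. Origin: centre of its underside
- chilli_jar: glass jar, 64 mm across, 80 mm high; a bystander, not to be disturbed. Origin: centre of its underside
- saucer: small white saucer, 72 mm across, 12 mm high; a bystander, not to be disturbed. Origin: centre of its underside
- rolling_pin: dark rolling pin lying, 280 mm long along its y, 32 mm thick; a bystander, not to be disturbed. Origin: centre of its underside
- chopsticks: pair of dark chopsticks lying, 220 mm long along its x, 8 mm high; a bystander, not to be disturbed. Origin: centre of its underside

How it is judged:
By the outcome, as a careful person would: the job done as asked, in the order asked, and still so for the second after the job is handed in, with the robot touching nothing.
Of mould_a, mould_b, mould_c, mould_d, mould_e, mould_f only 4 to 6 are there at a start; the rules pass over those that are not, and their reading is None.
At some moment in a run one of cup_large, cup_medium may be knocked a few centimetres aside while the robot is not near it.
It also fails if it takes over 210 s, if anything falls off the work surface, if the arm or the gripper's body presses on something with over 40 N, if the wrist force passes 120 N, or if a joint passes its speed limit or range.

## Working session

There is one attempt and no reset: what is moved stays moved. The work goes in short steps, Python scripts to look and compute and a tool call to move; the robot and the scene stay as the last step left them, time stands still between calls to the robot, and variables do not carry over. Pictures are saved under pics/ and viewed, about 12 in all and at most 16, crops included, and the job is handed in when it is done.

Besides the shell and the picture viewer there is one more tool, called by a JSON object that holds its "method" and its "body", one argument or row to a line. send_rows: Moves the arm, as the interface text tells. Its arguments: {"type":"object","properties":{"dp":{"type":"array"},"turn":{"type":"array"},"claw":{"type":"array"},"grip_force":{"type":"number"}},"required":["dp","turn","claw"]}

```bash
ls; mkdir -p pics
python3 - <<'E'
from cell import status, optics, order, bot
import cv2
s=status.get_obs(); print({k:(v if isinstance(v,(int,float)) else [round(float(x),3) for x in v]) for k,v in s.items()})
for n in("top","scene"):
    im=optics.grab_frame(n); cv2.imwrite(f"pics/{n}0.png",im[:,:,::-1]); c=optics.get_calibration(n); print(n,c)
print(bot, [a for a in dir(bot) if a[0]!='_'])
E
```

```text
pics
{'time': 0.0, 'joints': [-1.487, 0.287, 1.578, 0.0, 1.279, -0.15], 'joint_vel': [0.002, -0.001, -0.001, -0.0, 0.001, -0.002], 'joint_efforts': [0.0, -40.598, -29.263, -0.0, 0.006, -0.0], 'position': [0.156, -0.656, 0.247], 'ee_rot': [0.785, -0.62, -0.001, -0.001], 'wrist_force': [0.571, -0.361, -0.165], 'ft_torque': [0.051, 0.018, 0.025], 'grip_width': 0.0851966484570065}
top {'fx': 619.054898694192, 'fy': 619.054898694192, 'cx': 326.03184197983575, 'cy': 240.84354410878063, 'world_from_camera': array([[ 0.00544743,  0.99547189, -0.09490016,  0.44406943],
       [-0.99997911,  0.00509265, -0.00398033, -0.00617792],
       [-0.00347901,  0.09491986,  0.99547884,  1.61014994],
       [ 0.        ,  0.        ,  0.        ,  1.        ]])}
scene {'fx': 505.98766911364913, 'fy': 505.98766911364913, 'cx': 318.47608512254277, 'cy': 238.7845421187666, 'world_from_camera': array([[-0.22383209, -0.79784147,  0.55977511,  1.23710668],
       [ 0.97461995, -0.18093684,  0.13182491,  0.13831176],
       [-0.00389144,  0.57507464,  0.81809169,  0.93256965],
       [ 0.        ,  0.        ,  0.        ,  1.        ]])}
<Robot object at 0x7f2e93d73a10> ['MotionError', 'tip_reach']
```

View pics/top0.png

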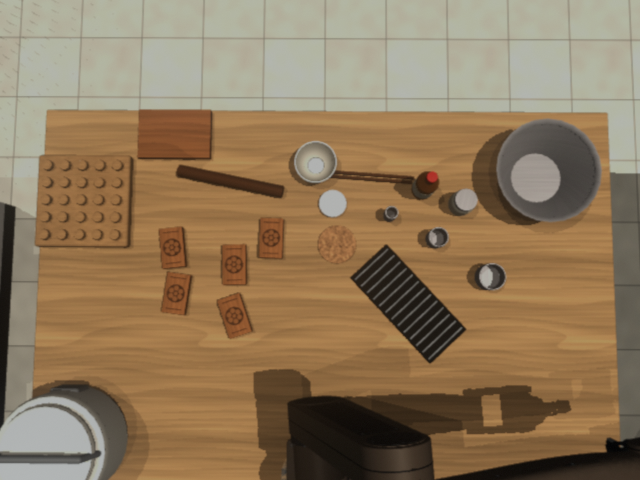

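View pics/scene0.png

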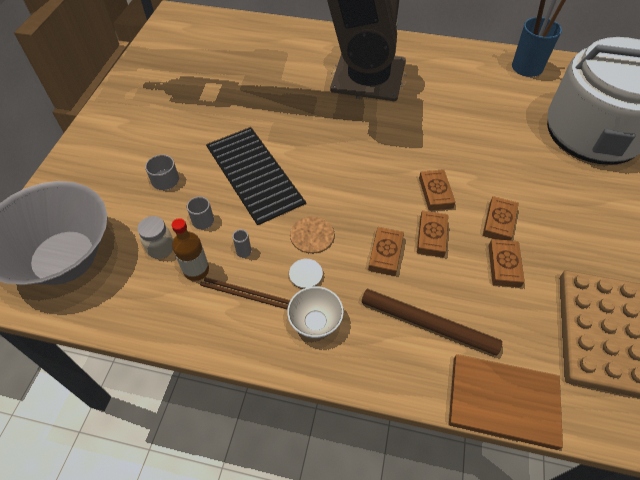

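```bash
cat > h.py <<'E'
import numpy as np, cv2, json
from scipy.optimize import minimize
from scipy.spatial.transform import Rotation as R
from cell import status, optics, bot
def proj(c,P):
    M=np.linalg.inv(c["world_from_camera"]); q=np.atleast_2d(P)@M[:3,:3].T+M[:3,3]
    return np.c_[c["cx"]+c["fx"]*q[:,0]/-q[:,2], c["cy"]-c["fy"]*q[:,1]/-q[:,2]]
def unproj(c,u,v,z):
    W=c["world_from_camera"]; d=W[:3,:3]@[(u-c["cx"])/c["fx"],-(v-c["cy"])/c["fy"],-1]; o=W[:3,3]
    return o+d*(z-o[2])/d[2]
t=np.linspace(0,2*np.pi,40)
def cyl(r,h,z0=0): return lambda p: np.vstack([np.c_[p[0]+r*np.cos(t),p[1]+r*np.sin(t),0*t+z] for z in (z0,z0+h)])
def box(l,w,h,z0=0):
    def f(p):
        c,s=np.cos(p[2]),np.sin(p[2]); a=np.array([[i*l/2,j*w/2] for i in(-1,1) for j in(-1,1)])@np.array([[c,s],[-s,c]])+p[:2]
        return np.vstack([np.c_[a,np.full(4,z)] for z in(z0,z0+h)])
    return f
def fit(c,mask,shape,p0,S=6):
    """silhouette fit by IoU; mask full-size uint8"""
    u,v=proj(c,shape(p0)).mean(0); x0,y0=int(u)-45,int(v)-45
    m=cv2.resize(mask[y0:y0+90,x0:x0+90].astype(np.float32),None,fx=S,fy=S,interpolation=cv2.INTER_LINEAR)
    def cost(p):
        q=proj(c,shape(p)); q=((q-[x0,y0]+.5)*S).astype(np.int32)
        a=np.zeros(m.shape,np.uint8); cv2.fillConvexPoly(a,cv2.convexHull(q),1)
        return -np.minimum(a,m).sum()/np.maximum(a,m).sum()
    n=len(p0); sx=np.eye(n)*([.01,.01,.15][:n]); 
    r=minimize(cost,p0,method="Nelder-Mead",options=dict(initial_simplex=np.vstack([p0,np.array(p0)+sx]),xatol=1e-4,fatol=1e-5))
    return r.x,-r.fun
def comp(mask,u,v,r=6):
    """connected blob nearest (u,v)"""
    n,l,st,ce=cv2.connectedComponentsWithStats(mask.astype(np.uint8)); b=[(np.hypot(*(ce[i]-[u,v])),i) for i in range(1,n) if st[i,4]>60]
    d,i=min(b); return (l==i).astype(np.uint8)
def hull(m):
    k,_=cv2.findContours(m,cv2.RETR_EXTERNAL,cv2.CHAIN_APPROX_NONE); return cv2.fillConvexPoly(np.zeros_like(m),cv2.convexHull(np.vstack(k)),1)
E
python3 - <<'E'
from h import *
print(bot.tip_reach)
im=cv2.imread("pics/top0.png"); hsv=cv2.cvtColor(im,cv2.COLOR_BGR2HSV); c=optics.get_calibration("top")
for n,u,v in [("mould",162,240),("mould2",240,250),("wood",200,210),("wood2",450,220),("cupL",491,277),("cupM",437,238),("shadowL",478,290),("mat",400,300),("cork",336,250)]: print(n,hsv[v,u])
cv2.imwrite("pics/c.png",np.hstack([cv2.resize(im[205:345,150:300],None,fx=2.6,fy=2.6,interpolation=2),cv2.resize(im[205:345,370:520],None,fx=2.6,fy=2.6,interpolation=2)]))
for n,u,v,z in[("mat",408,303,.006),("coast",337,244,.006),("S",391,213,.06),("M",437,238,.058),("L",491,277,.054)]: print(n,unproj(c,u,v,z))
E
```

```text
0.017
mould [ 12 171 131]
mould2 [ 13 170 132]
wood [ 16 136 154]
wood2 [ 16 136 146]
cupL [ 24  15 173]
cupM [14 36 91]
shadowL [ 16 136 152]
mat [15 57 45]
cork [ 14 145 157]
mat [ 0.43716236 -0.21188663  0.006     ]
coast [ 0.58889184 -0.02834372  0.006     ]
S [ 0.66331853 -0.16366028  0.06      ]
M [ 0.60066025 -0.27937094  0.058     ]
L [ 0.50341481 -0.4143312   0.054     ]
```

View pics/c.png

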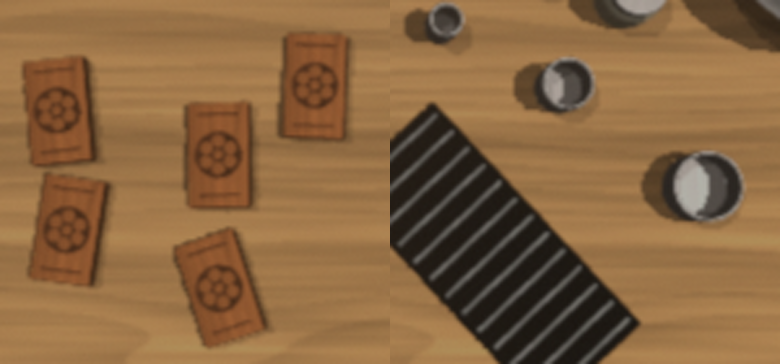

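Five moulds lie on the left, roughly along the base's x direction. The cups and mat are on the right: small (391,213), medium (437,238), large (491,277). Next I fit the silhouettes.

```bash
cat >> h.py <<'E'
CUP=dict(S=(.017,.062),M=(.0255,.058),L=(.034,.054))
def find_cup(im,c,n,p0):
    hsv=cv2.cvtColor(im,cv2.COLOR_BGR2HSV); m=((hsv[:,:,1]<105)).astype(np.uint8)
    sh=cyl(*CUP[n]); u,v=proj(c,sh(p0)).mean(0); return fit(c,hull(comp(m,u,v)),sh,p0)
def find_mould(im,c,p0):
    hsv=cv2.cvtColor(im,cv2.COLOR_BGR2HSV); m=(((hsv[:,:,1]>152)&(hsv[:,:,2]<142))|(hsv[:,:,2]<75)).astype(np.uint8)
    m=cv2.morphologyEx(m,cv2.MORPH_OPEN,np.ones((3,3),np.uint8)); sh=box(.104,.06,.025); u,v=proj(c,sh(p0)).mean(0)
    return fit(c,hull(comp(m,u,v)),sh,p0)
E
python3 - <<'E'
from h import *
im=cv2.imread("pics/top0.png"); c=optics.get_calibration("top"); hsv=cv2.cvtColor(im,cv2.COLOR_BGR2HSV)
for n,p in dict(S=(.66,-.163),M=(.6,-.279),L=(.503,-.414)).items(): print(n,*find_cup(im,c,n,p))
for u,v in[(172,247),(176,293),(234,265),(234,316),(271,238)]:
    p=unproj(c,u,v,.0125); print((u,v),*find_mould(im,c,[p[0],p[1],0.]))
m=((hsv[:,:,1]<125)&(hsv[:,:,2]<150)).astype(np.uint8); m=cv2.morphologyEx(m,cv2.MORPH_CLOSE,np.ones((5,5),np.uint8)); m=hull(comp(m,408,303))
u=cv2.minAreaRect(np.argwhere(m)[:,::-1].astype(np.float32)); print(u,[unproj(c,*q,.006)[:2].round(4) for q in cv2.boxPoints(u)],unproj(c,*u[0],.006))
# coaster: colour/texture difference
wood=np.abs(hsv[205:285,295:380,0].astype(int)); 
b=cv2.GaussianBlur(im,(5,5),0)[205:285,295:380]; g=cv2.cvtColor(im,cv2.COLOR_BGR2GRAY)
d=np.abs(cv2.Laplacian(g.astype(np.float32),cv2.CV_32F)); d=cv2.blur(d,(7,7))[205:285,295:380]; cv2.imwrite("pics/d.png",np.clip(d*12,0,255))
k=(d>d.max()*.45).astype(np.uint8); k=comp(k,41,39); q=np.argwhere(k); print("coaster",cv2.minEnclosingCircle(q[:,::-1].astype(np.float32)),q.mean(0), unproj(c,295+q[:,1].mean(),205+q[:,0].mean(),.006))
E
```

```text
S [ 0.66647655 -0.16529042] 0.8909506797790527
M [ 0.60543785 -0.28410941] 0.9318243265151978
L [ 0.50599467 -0.41904064] 0.9506864547729492
(172, 247) [0.57693218 0.39820691 0.11576652] 0.9506042003631592
(176, 293) [ 0.46046364  0.38600427 -0.13031583] 0.864131510257721
(234, 265) [0.5352029  0.23910562 0.01306047] 0.8578449487686157
(234, 316) [0.40388964 0.23645683 0.3191179 ] 0.814386785030365
(271, 238) [ 0.60384793  0.14506656 -0.05236413] 0.8703911900520325
((407.7992858886719, 303.3206481933594), (116.67642211914062, 50.05291748046875), 46.97493362426758) [array([ 0.5014, -0.0615]), array([ 0.5906, -0.1565]), array([ 0.3719, -0.3599]), array([ 0.2849, -0.2652])] [ 0.43633728 -0.21136377  0.006     ]
coaster ((35.0, 3.0), 15.297158241271973) [ 7.71511628 33.40116279] [ 0.67089659 -0.00555566  0.006     ][ WARN:0@2.766] global loadsave.cpp:1063 imwrite_ Unsupported depth image for selected encoder is fallbacked to CV_8U.
```

{"method": "send_rows", "body": {
  "dp": [
    [-0.152, -0.395, 0.12],
    [-0.152, -0.395, 0.12],
    [-0.152, -0.395, 0.12],
    [-0.152, -0.395, 0.12],
    [-0.152, -0.395, 0.12],
    [-0.152, -0.395, 0.12],
    [-0.152, -0.395, 0.12],
    [-0.152, -0.395, 0.12],
    [-0.152, -0.395, 0.12],
    [-0.152, -0.395, 0.12],
    [-0.152, -0.395, 0.12],
    [-0.152, -0.395, 0.12],
    [-0.152, -0.395, 0.13],
    [-0.152, -0.395, 0.14]
  ],
  "turn": [
    [0, 0, 0],
    [0, 0, 0],
    [0, 0, 0],
    [0, 0, 0],
    [0, 0, 0],
    [0, 0, 0],
    [0, 0, 0],
    [0, 0, 0],
    [0, 0, 0],
    [0, 0, 0],
    [0, 0, 0],
    [0, 0, 0],
    [0, 0, 0],
    [0, 0, 0]
  ],
  "claw": [-1, -1, -1, -1, -1, -1, -1, -1, -1, -1, -1, -1, -1, -1],
  "grip_force": 30
}}

```text
time: 1.27
position: [0.5053, -0.418, 0.1083]
ee_rot: [0.785, -0.62, 0.001, 0.0]
wrist_force: [-0.6, 0.1, 0.1]
grip_width: 0.0853
```

```bash
cat >> h.py <<'E'
def log():
    s=status.get_obs(); open("log.jsonl","a").write(json.dumps({k:np.asarray(s[k]).tolist() for k in("joints","position","ee_rot")})+"\n"); return s
def go(target,Rt=None):
    """dp and turn (tool axes) from here to world target (and rotation)"""
    s=log(); Q=R.from_quat(s["ee_rot"]); d=Q.inv().apply(np.array(target)-s["position"])
    tr=(Q.inv()*Rt).as_rotvec() if Rt is not None else np.zeros(3)
    print("t",round(s["time"],2),"pos",np.round(s["position"],4),"j",np.round(s["joints"],2),"w",round(s["grip_width"],4),"dp",d.round(4),"turn",tr.round(4)); return d,tr
def down(az): # tool pointing down, tool x at azimuth az
    x=np.array([np.cos(az),np.sin(az),0]); z=np.array([0,0,-1.]); return R.from_matrix(np.c_[x,np.cross(z,x),z])
E
python3 - <<'E'
from h import *
im=optics.grab_frame("top"); cv2.imwrite("pics/t1.png",im[:,:,::-1]); sc=optics.grab_frame("scene")
go([.505,-.417,.035],down(-1.337))
a=cv2.resize(im[200:340,300:520],None,fx=3.5,fy=3.5,interpolation=2)
cv2.imwrite("pics/t1c.png",a)if 0 else cv2.imwrite("pics/t1c.png",a[:,:,::-1])
E
```

```text
t 1.37 pos [ 0.5033 -0.417   0.1055] j [-0.85  0.39  1.73 -0.    1.03  0.49] w 0.0854 dp [ 0.0007 -0.0019  0.0705] turn [ 0.0025  0.004  -0.0017]
```

View pics/t1c.png

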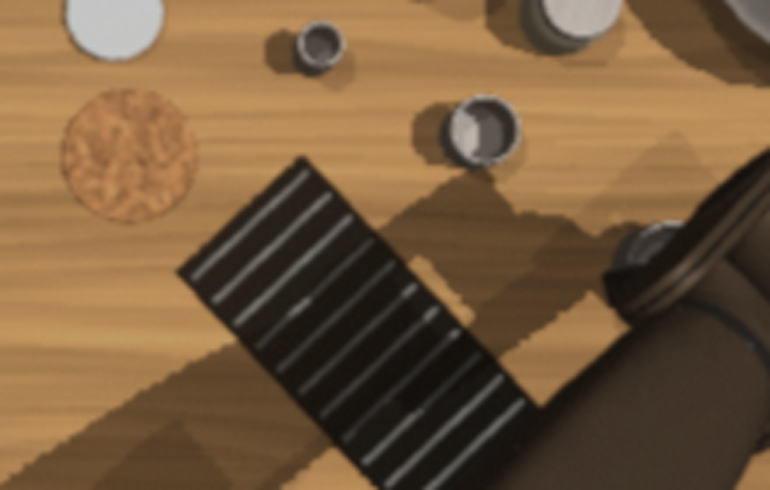

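{"method": "send_rows", "body": {
  "dp": [
    [0.001, -0.002, 0.035],
    [0.001, -0.002, 0.07],
    [0.001, -0.002, 0.07],
    [0.001, -0.002, 0.07],
    [0.001, -0.002, 0.07],
    [0.001, -0.002, 0.07],
    [0.001, -0.002, 0.07],
    [0.001, -0.002, 0.07],
    [0.001, -0.002, 0.07],
    [0.001, -0.002, 0.07],
    [0.001, -0.002, 0.07],
    [0.001, -0.002, 0.05],
    [0.001, -0.002, 0.01],
    [0.001, -0.002, 0.0]
  ],
  "turn": [
    [0, 0, 0],
    [0, 0, 0],
    [0, 0, 0],
    [0, 0, 0],
    [0, 0, 0],
    [0, 0, 0],
    [0, 0, 0],
    [0, 0, 0],
    [0, 0, 0],
    [0, 0, 0],
    [0, 0, 0],
    [0, 0, 0],
    [0, 0, 0],
    [0, 0, 0]
  ],
  "claw": [-1, -1, -1, 1, 1, 1, 1, 1, 1, 1, 1, 1, 1, 1],
  "grip_force": 30
}}

```text
time: 2.53
position: [0.5097, -0.4198, 0.1139]
ee_rot: [0.785, -0.62, 0.004, 0.001]
wrist_force: [1.2, -1.4, 0.3]
grip_width: 0.0678
```

Run:
```python
from h import *
im=optics.grab_frame("scene"); cv2.imwrite("pics/s1.png",im[:,:,::-1])
go([.588,-.0285,.045],down(-1.337)); print(status.get_obs()["wrist_force"])
```

```text
t 2.58 pos [ 0.5104 -0.4206  0.1153] j [-0.84  0.38  1.71  0.    1.04  0.49] w 0.0678 dp [-0.3641 -0.1661  0.0675] turn [-0.0055 -0.0101  0.0003]
[ 0.92131143 -2.15982987  0.65798039]
```

{"method": "send_rows", "body": {
  "dp": [
    [-0.364, -0.166, 0.0],
    [-0.364, -0.166, 0.0],
    [-0.364, -0.166, 0.0],
    [-0.364, -0.166, 0.0],
    [-0.364, -0.166, 0.0],
    [-0.364, -0.166, 0.0],
    [-0.364, -0.166, 0.0],
    [-0.364, -0.166, 0.0],
    [-0.364, -0.166, 0.0],
    [-0.364, -0.166, 0.0],
    [-0.364, -0.166, 0.03],
    [-0.364, -0.166, 0.05],
    [-0.364, -0.166, 0.05],
    [-0.364, -0.166, 0.05],
    [-0.364, -0.166, 0.05]
  ],
  "turn": [
    [0, 0, 0],
    [0, 0, 0],
    [0, 0, 0],
    [0, 0, 0],
    [0, 0, 0],
    [0, 0, 0],
    [0, 0, 0],
    [0, 0, 0],
    [0, 0, 0],
    [0, 0, 0],
    [0, 0, 0],
    [0, 0, 0],
    [0, 0, 0],
    [0, 0, 0],
    [0, 0, 0]
  ],
  "claw": [1, 1, 1, 1, 1, 1, 1, 1, 1, 1, 1, 1, 1, 1, 1]
}}

```text
time: 3.83
position: [0.5851, -0.0255, 0.0588]
ee_rot: [0.785, -0.62, 0.0, -0.0]
wrist_force: [0.3, 0.2, -0.9]
grip_width: 0.0676
```

Run:
```python
from h import *
im=optics.grab_frame("scene"); cv2.imwrite("pics/s2.png",im[:,:,::-1])
go([.588,-.0285,.042],down(-1.337)); print(status.get_obs()["wrist_force"])
```

```text
t 3.88 pos [ 0.5857 -0.0258  0.0595] j [-0.22  0.32  1.92 -0.    0.9   1.12] w 0.0677 dp [ 0.0031 -0.0016  0.0175] turn [-0.002  -0.001  -0.0007]
[ 1.06622619 -0.04742126 -0.31863132]
```

View pics/s2.png

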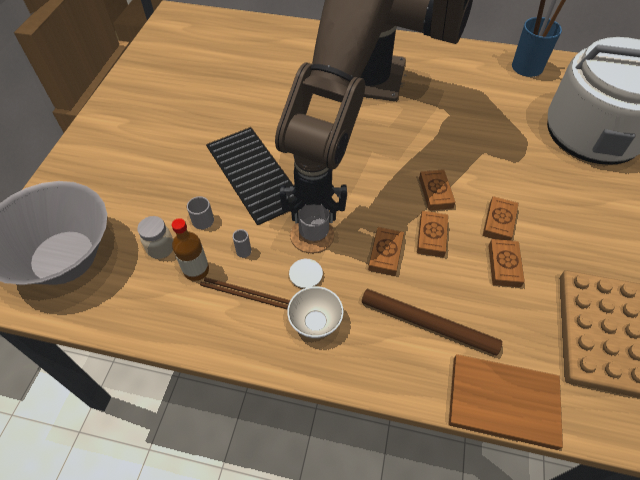

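{"method": "send_rows", "body": {
  "dp": [
    [0.003, -0.002, 0.012],
    [0.003, -0.002, 0.0185],
    [0.003, -0.002, 0.0185],
    [0.003, -0.002, 0.0185],
    [0.003, -0.002, 0.0185],
    [0.003, -0.002, 0.0185],
    [0.003, -0.002, 0.0185],
    [0.003, -0.002, 0.0185],
    [0.003, -0.002, 0.0185],
    [0.003, -0.002, 0.0],
    [0.003, -0.002, -0.04],
    [0.003, -0.002, -0.08],
    [0.003, -0.002, -0.08]
  ],
  "turn": [
    [0, 0, 0],
    [0, 0, 0],
    [0, 0, 0],
    [0, 0, 0],
    [0, 0, 0],
    [0, 0, 0],
    [0, 0, 0],
    [0, 0, 0],
    [0, 0, 0],
    [0, 0, 0],
    [0, 0, 0],
    [0, 0, 0],
    [0, 0, 0]
  ],
  "claw": [1, 1, 1, -1, -1, -1, -1, -1, -1, -1, -1, -1, -1]
}}

```text
time: 4.97
position: [0.5927, -0.0286, 0.1476]
ee_rot: [0.785, -0.62, 0.007, -0.003]
wrist_force: [1.9, -0.1, 0.8]
grip_width: 0.0854
```

Run:
```python
from h import *
im=optics.grab_frame("top")[:,:,::-1].copy(); cv2.imwrite("pics/t2.png",im);c=optics.get_calibration("top")
print(find_cup(im,c,"M",(.605,-.284)))
cv2.imwrite("pics/t2c.png",cv2.resize(im[180:300,300:500],None,fx=4,fy=4,interpolation=2))
go([.603,-.282,.1],down(-1.337)); print(status.get_obs()["wrist_force"])
```

```text
(array([ 0.60545031, -0.28409825]), np.float64(0.9335849285125732))
t 5.02 pos [ 0.5911 -0.0283  0.1443] j [-0.22  0.21  1.87  0.    1.05  1.12] w 0.0855 dp [0.2493 0.0477 0.045 ] turn [-0.0104 -0.005   0.0002]
[-0.21527149 -0.30403119  0.26810674]
```

View pics/t2c.png

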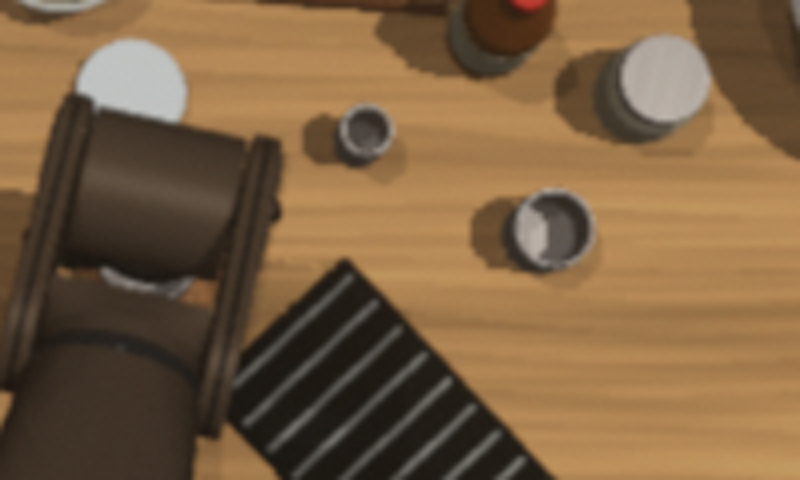

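{"method": "send_rows", "body": {
  "dp": [
    [0.2505, 0.047, 0.0],
    [0.2505, 0.047, 0.0],
    [0.2505, 0.047, 0.0],
    [0.2505, 0.047, 0.0],
    [0.2505, 0.047, 0.0],
    [0.2505, 0.047, 0.0],
    [0.2505, 0.047, 0.03],
    [0.2505, 0.047, 0.05],
    [0.2505, 0.047, 0.05],
    [0.2505, 0.047, 0.05],
    [0.2505, 0.047, 0.05]
  ],
  "turn": [
    [0, 0, 0],
    [0, 0, 0],
    [0, 0, 0],
    [0, 0, 0],
    [0, 0, 0],
    [0, 0, 0],
    [0, 0, 0],
    [0, 0, 0],
    [0, 0, 0],
    [0, 0, 0],
    [0, 0, 0]
  ],
  "claw": [-1, -1, -1, -1, -1, -1, -1, -1, -1, -1, -1]
}}

```text
time: 5.93
position: [0.6, -0.2818, 0.0885]
ee_rot: [0.785, -0.62, -0.0, -0.0]
wrist_force: [1.3, -0.3, 0.7]
grip_width: 0.0856
```

Run:
```python
from h import *
im=optics.grab_frame("scene")[:,:,::-1].copy(); cv2.imwrite("pics/s3.png",im);
go([.604,-.283,.067],down(-1.337))
cv2.imwrite("pics/s3c.png",cv2.resize(im[130:280,130:370],None,fx=3.3,fy=3.3,interpolation=2))
```

```text
t 5.98 pos [ 0.6005 -0.282   0.0896] j [-0.59  0.42  1.71  0.    1.01  0.74] w 0.0851 dp [ 0.0018 -0.0031  0.0226] turn [-0.0013 -0.0014  0.001 ]
```

View pics/s3c.png

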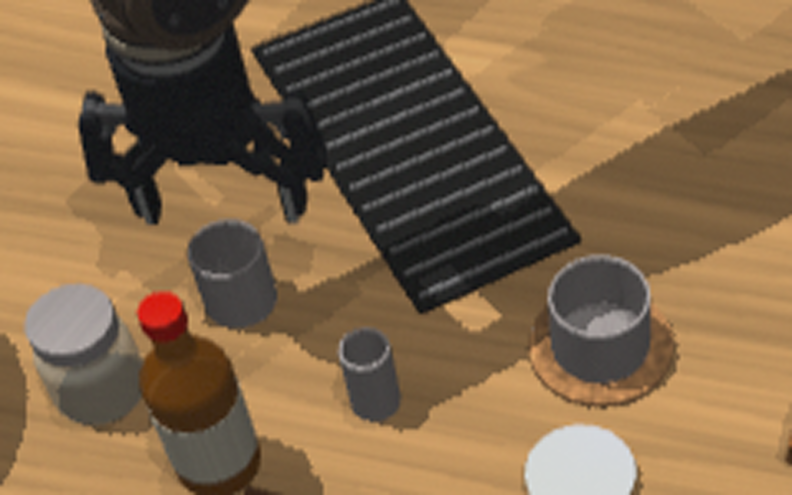

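{"method": "send_rows", "body": {
  "dp": [
    [0.002, -0.003, 0.02],
    [0.002, -0.003, 0.023],
    [0.002, -0.003, 0.023],
    [0.002, -0.003, 0.023],
    [0.002, -0.003, 0.023],
    [0.002, -0.003, 0.023],
    [0.002, -0.003, 0.023],
    [0.002, -0.003, 0.023],
    [0.002, -0.003, 0.023],
    [0.002, -0.003, 0.023],
    [0.002, -0.003, 0.023],
    [0.002, -0.003, 0.023],
    [0.002, -0.003, 0.0],
    [0.002, -0.003, -0.04],
    [0.002, -0.003, -0.06],
    [0.002, -0.003, -0.06],
    [0.002, -0.003, -0.06]
  ],
  "turn": [
    [0, 0, 0],
    [0, 0, 0],
    [0, 0, 0],
    [0, 0, 0],
    [0, 0, 0],
    [0, 0, 0],
    [0, 0, 0],
    [0, 0, 0],
    [0, 0, 0],
    [0, 0, 0],
    [0, 0, 0],
    [0, 0, 0],
    [0, 0, 0],
    [0, 0, 0],
    [0, 0, 0],
    [0, 0, 0],
    [0, 0, 0]
  ],
  "claw": [-1, -1, -1, -1, 1, 1, 1, 1, 1, 1, 1, 1, 1, 1, 1, 1, 1],
  "grip_force": 40
}}

```text
time: 7.4
position: [0.6036, -0.2838, 0.1496]
ee_rot: [0.785, -0.62, 0.001, -0.0]
wrist_force: [-0.9, -0.2, -1.5]
grip_width: 0.0487
```

Run:
```python
from h import *
cs=optics.get_calibration("scene");ct=optics.get_calibration("top")
s3=cv2.imread("pics/s3.png")
def cup(im,c,n,p0,z0,mask=None):
    hsv=cv2.cvtColor(im,cv2.COLOR_BGR2HSV); m=((hsv[:,:,1]<105)).astype(np.uint8); sh=cyl(*CUP[n],z0); u,v=proj(c,sh(p0)).mean(0)
    return fit(c,hull(comp(m,u,v)),sh,p0)
print("L scene",cup(s3,cs,"L",(.588,-.0285),.006)); print("S scene",cup(s3,cs,"S",(.665,-.165),0), "M scene",cup(s3,cs,"M",(.604,-.283),0))
im=optics.grab_frame("top")[:,:,::-1].copy(); cv2.imwrite("pics/t3.png",im)
print("L top",cup(im,ct,"L",(.588,-.0285),.006),"S top",cup(im,ct,"S",(.665,-.165),0))
ims=optics.grab_frame("scene")[:,:,::-1].copy(); cv2.imwrite("pics/s4.png",ims)
cv2.imwrite("pics/s4c.png",cv2.resize(ims[130:280,130:370],None,fx=3.3,fy=3.3,interpolation=2))
go([.588,-.0285,.08],down(-1.337))
```

```text
L scene (array([ 0.59168974, -0.03008515]), np.float64(0.9583884477615356))
S scene (array([ 0.66838675, -0.16653001]), np.float64(0.9282283186912537)) M scene (array([ 0.60763794, -0.2847308 ]), np.float64(0.9456132650375366))
L top (array([ 0.59032511, -0.02785787]), np.float64(0.937498927116394)) S top (array([ 0.66650566, -0.16564358]), np.float64(0.9047437906265259))
t 7.5 pos [ 0.6019 -0.2827  0.1461] j [-0.59  0.36  1.68 -0.    1.11  0.75] w 0.0487 dp [-0.2504 -0.0455  0.0666] turn [ 0.0026  0.0028 -0.0001]
```

View pics/s4c.png

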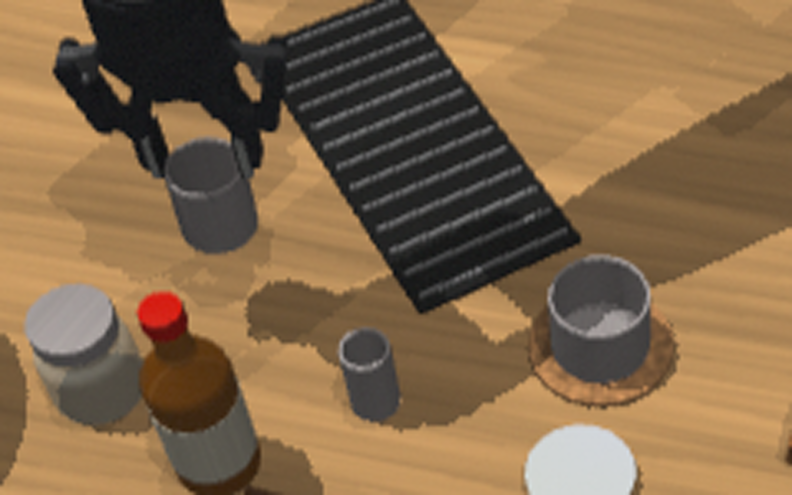

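{"method": "send_rows", "body": {
  "dp": [
    [-0.25, -0.046, 0.0],
    [-0.25, -0.046, 0.0],
    [-0.25, -0.046, 0.0],
    [-0.25, -0.046, 0.0],
    [-0.25, -0.046, 0.0],
    [-0.25, -0.046, 0.0],
    [-0.25, -0.046, 0.0],
    [-0.25, -0.046, 0.006],
    [-0.25, -0.046, 0.006],
    [-0.25, -0.046, 0.006],
    [-0.25, -0.046, 0.006]
  ],
  "turn": [
    [0, 0, 0],
    [0, 0, 0],
    [0, 0, 0],
    [0, 0, 0],
    [0, 0, 0],
    [0, 0, 0],
    [0, 0, 0],
    [0, 0, 0],
    [0, 0, 0],
    [0, 0, 0],
    [0, 0, 0]
  ],
  "claw": [1, 1, 1, 1, 1, 1, 1, 1, 1, 1, 1]
}}

```text
time: 8.42
position: [0.5897, -0.0311, 0.1414]
ee_rot: [0.784, -0.621, -0.001, 0.0]
wrist_force: [-0.3, 0.2, -0.7]
grip_width: 0.0488
```

Run:
```python
from h import *
ims=optics.grab_frame("scene")[:,:,::-1].copy(); cv2.imwrite("pics/s5.png",ims)
go([.5885,-.0285,.081],down(-1.337)); c=optics.get_calibration("scene")
a=cv2.resize(ims[170:260,265:365],None,fx=6,fy=6,interpolation=2)
def dr(sh,p,col):
    q=((proj(c,sh(p))-[265,170]+.5)*6).astype(np.int32); cv2.polylines(a,[cv2.convexHull(q)],True,col,1)
s=status.get_obs()["position"]; dr(cyl(.034,.054,.006),(.591,-.029),(0,255,0)); dr(cyl(.0255,.058,s[2]-.067),s[:2]+[.0025,0],(255,255,0))
cv2.imwrite("pics/s5c.png",a)
```

```text
t 8.47 pos [ 0.5899 -0.0312  0.1418] j [-0.22  0.21  1.87 -0.    1.06  1.11] w 0.0487 dp [-0.0029  0.0007  0.0608] turn [ 0.0008  0.0002 -0.0022]
```

View pics/s5c.png

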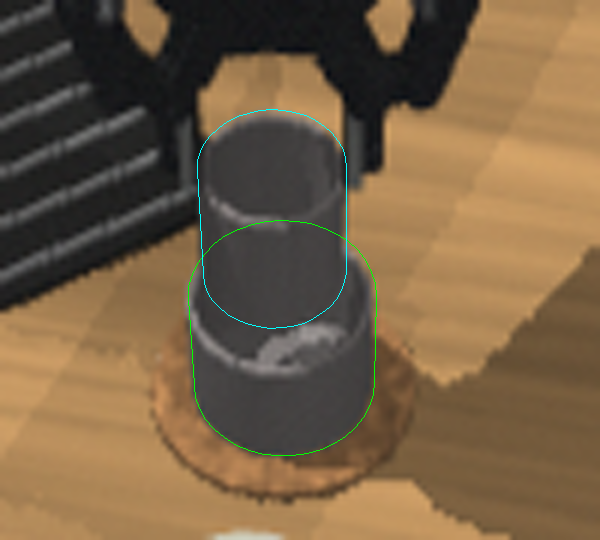

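{"method": "send_rows", "body": {
  "dp": [
    [-0.0028, 0.001, 0.01],
    [-0.0028, 0.001, 0.025],
    [-0.0028, 0.001, 0.04],
    [-0.0028, 0.001, 0.055],
    [-0.0028, 0.001, 0.061],
    [-0.0028, 0.001, 0.061],
    [-0.0028, 0.001, 0.061]
  ],
  "turn": [
    [0, 0, 0],
    [0, 0, 0],
    [0, 0, 0],
    [0, 0, 0],
    [0, 0, 0],
    [0, 0, 0],
    [0, 0, 0]
  ],
  "claw": [1, 1, 1, 1, 1, 1, 1]
}}

```text
time: 9.05
position: [0.5882, -0.0274, 0.081]
ee_rot: [0.785, -0.62, -0.0, 0.0]
wrist_force: [-0.5, -0.0, 0.6]
grip_width: 0.0487
```

{"method": "send_rows", "body": {
  "dp": [
    [0, 0, 0],
    [0, 0, 0],
    [0, 0, 0],
    [0, 0, 0],
    [0, 0, 0],
    [0, 0, 0],
    [0, 0, -0.03],
    [0, 0, -0.065],
    [0, 0, -0.065],
    [0, 0, -0.065]
  ],
  "turn": [
    [0, 0, 0],
    [0, 0, 0],
    [0, 0, 0],
    [0, 0, 0],
    [0, 0, 0],
    [0, 0, 0],
    [0, 0, 0],
    [0, 0, 0],
    [0, 0, 0],
    [0, 0, 0]
  ],
  "claw": [-0.3, -0.3, -0.5, -1, -1, -1, -1, -1, -1, -1]
}}

```text
time: 9.88
position: [0.5903, -0.0275, 0.1496]
ee_rot: [0.785, -0.62, 0.003, -0.001]
wrist_force: [0.1, -0.7, -0.2]
grip_width: 0.0854
```

Run:
```python
from h import *
go([.6645,-.165,.1],down(-1.337))
```

```text
t 9.88 pos [ 0.5903 -0.0275  0.1496] j [-0.22  0.2   1.87  0.    1.06  1.12] w 0.0854 dp [ 0.1508 -0.04    0.0503] turn [-0.0059 -0.0028  0.0001]
```

{"method": "send_rows", "body": {
  "dp": [
    [0.151, -0.042, 0.0],
    [0.151, -0.042, 0.0],
    [0.151, -0.042, 0.0],
    [0.151, -0.042, 0.02],
    [0.151, -0.042, 0.05],
    [0.151, -0.042, 0.05],
    [0.151, -0.042, 0.05],
    [0.151, -0.042, 0.05]
  ],
  "turn": [
    [0, 0, 0],
    [0, 0, 0],
    [0, 0, 0],
    [0, 0, 0],
    [0, 0, 0],
    [0, 0, 0],
    [0, 0, 0],
    [0, 0, 0]
  ],
  "claw": [-1, -1, -1, -1, -1, -1, -1, -1]
}}

```text
time: 10.55
position: [0.6635, -0.1633, 0.0959]
ee_rot: [0.785, -0.62, -0.001, 0.0]
wrist_force: [-0.1, -0.2, 1.0]
grip_width: 0.0855
```

Run:
```python
from h import *
go([.665,-.165,.071],down(-1.337))
ims=optics.grab_frame("scene")[:,:,::-1].copy(); cv2.imwrite("pics/s6.png",ims); c=optics.get_calibration("scene")
hsv=cv2.cvtColor(ims,cv2.COLOR_BGR2HSV); m=((hsv[:,:,1]<105)).astype(np.uint8); sh=lambda p:np.vstack([cyl(.034,.054,.006)(p)]); 
u,v=proj(c,sh((.59,-.029))).mean(0)
print("nest",fit(c,hull(comp(m,u,v)),lambda p:np.vstack([cyl(.034,.054,.006)(p),cyl(.0255,.058,.010)(p)]),(.59,-.029)))
a=cv2.resize(ims[170:280,215:365],None,fx=5,fy=5,interpolation=2); cv2.imwrite("pics/s6c.png",a)
```

```text
t 10.55 pos [ 0.6635 -0.1633  0.0959] j [-0.39  0.45  1.65  0.    1.04  0.95] w 0.0855 dp [ 0.002  -0.0011  0.0249] turn [0.0015 0.0013 0.0008]
nest (array([ 0.59203616, -0.02956095]), np.float64(0.9571930766105652))
```

View pics/s6c.png

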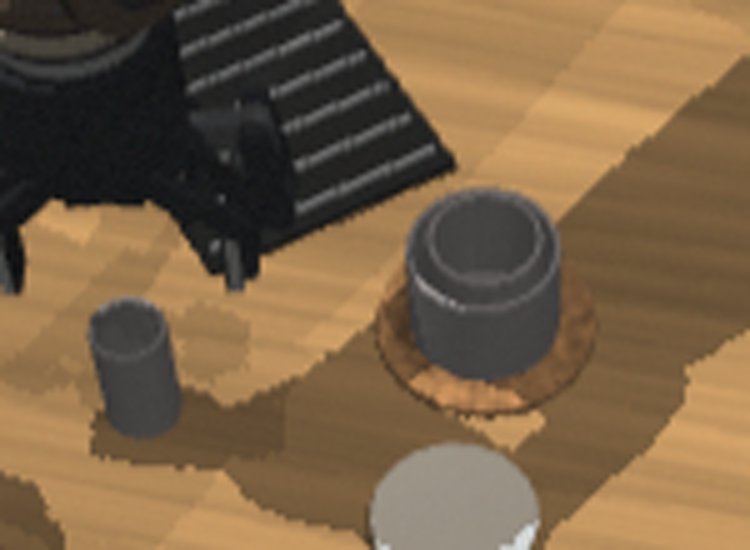

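Medium is seated inside large on the coaster (crop 485,250), and the small cup lies under the open jaws. I'll grip it now.

{"method": "send_rows", "body": {
  "dp": [
    [0.002, -0.001, 0.02],
    [0.002, -0.001, 0.025],
    [0.002, -0.001, 0.025],
    [0.002, -0.001, 0.025],
    [0.002, -0.001, 0.025],
    [0.002, -0.001, 0.025],
    [0.002, -0.001, 0.025],
    [0.002, -0.001, 0.025],
    [0.002, -0.001, 0.025],
    [0.002, -0.001, 0.025],
    [0.002, -0.001, 0.025],
    [0.002, -0.001, 0.025],
    [0.002, -0.001, 0.025],
    [0.002, -0.001, 0.0],
    [0.002, -0.001, -0.04],
    [0.002, -0.001, -0.07],
    [0.002, -0.001, -0.07],
    [0.002, -0.001, -0.07]
  ],
  "turn": [
    [0, 0, 0],
    [0, 0, 0],
    [0, 0, 0],
    [0, 0, 0],
    [0, 0, 0],
    [0, 0, 0],
    [0, 0, 0],
    [0, 0, 0],
    [0, 0, 0],
    [0, 0, 0],
    [0, 0, 0],
    [0, 0, 0],
    [0, 0, 0],
    [0, 0, 0],
    [0, 0, 0],
    [0, 0, 0],
    [0, 0, 0],
    [0, 0, 0]
  ],
  "claw": [-1, -1, -1, -1, 1, 1, 1, 1, 1, 1, 1, 1, 1, 1, 1, 1, 1, 1],
  "grip_force": 40
}}

```text
time: 12.1
position: [0.6667, -0.1664, 0.1687]
ee_rot: [0.785, -0.62, 0.002, -0.001]
wrist_force: [0.3, -0.7, 0.3]
grip_width: 0.031
```

Run:
```python
from h import *
im=optics.grab_frame("top")[:,:,::-1].copy(); cv2.imwrite("pics/t4.png",im); c=optics.get_calibration("top")
hsv=cv2.cvtColor(im,cv2.COLOR_BGR2HSV); m=((hsv[:,:,1]<105)).astype(np.uint8)
sh=lambda p:np.vstack([cyl(.034,.054,.006)(p)]); u,v=proj(c,sh((.59,-.029))).mean(0)
print("nest top",fit(c,hull(comp(m,u,v)),sh,(.59,-.029)))
go([.5885,-.0285,.165],down(-1.337))
```

```text
nest top (array([ 0.5890579 , -0.02489175]), np.float64(0.9497982859611511))
t 12.15 pos [ 0.6653 -0.1658  0.166 ] j [-0.39  0.38  1.61  0.    1.15  0.94] w 0.0312 dp [-0.1514  0.0429  0.001 ] turn [0.0004 0.0003 0.    ]
```

{"method": "send_rows", "body": {
  "dp": [
    [-0.151, 0.043, 0],
    [-0.151, 0.043, 0],
    [-0.151, 0.043, 0],
    [-0.151, 0.043, 0],
    [-0.151, 0.043, 0],
    [-0.151, 0.043, 0],
    [-0.151, 0.043, 0],
    [-0.151, 0.043, 0]
  ],
  "turn": [
    [0, 0, 0],
    [0, 0, 0],
    [0, 0, 0],
    [0, 0, 0],
    [0, 0, 0],
    [0, 0, 0],
    [0, 0, 0],
    [0, 0, 0]
  ],
  "claw": [1, 1, 1, 1, 1, 1, 1, 1]
}}

```text
time: 12.82
position: [0.5889, -0.03, 0.1653]
ee_rot: [0.784, -0.62, -0.001, 0.0]
wrist_force: [0.5, 0.0, -0.3]
grip_width: 0.0313
```

Run:
```python
from h import *
ims=optics.grab_frame("scene")[:,:,::-1].copy(); cv2.imwrite("pics/s7.png",ims)
go([.5885,-.0285,.089],down(-1.337)); c=optics.get_calibration("scene")
print(unproj(c,311.8,217.4,.068))
a=cv2.resize(ims[160:260,265:365],None,fx=6,fy=6,interpolation=2)
def dr(sh,p,col):
    q=((proj(c,sh(p))-[265,160]+.5)*6).astype(np.int32); cv2.polylines(a,[cv2.convexHull(q)],True,col,1)
s=status.get_obs()["position"]; dr(cyl(.0255,.0,.068),(.591,-.029),(0,255,0)); dr(cyl(.017,.062,s[2]-.071),s[:2]+[.002,0],(255,255,0))
cv2.imwrite("pics/s7c.png",a)
```

```text
t 12.87 pos [ 0.5891 -0.0302  0.1656] j [-0.22  0.18  1.86 -0.    1.1   1.12] w 0.0313 dp [-0.0018  0.0001  0.0766] turn [ 0.0008  0.0002 -0.0014]
[ 0.59386532 -0.02761353  0.068     ]
```

View pics/s7c.png

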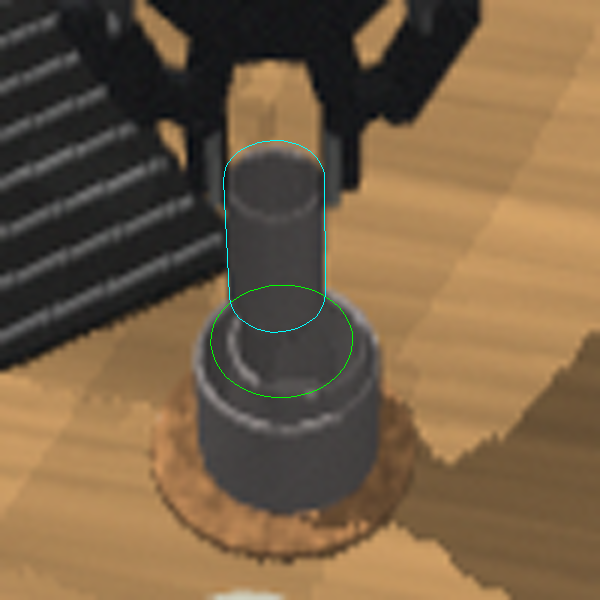

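{"method": "send_rows", "body": {
  "dp": [
    [-0.0025, -0.0025, 0.0],
    [-0.0025, -0.0025, 0.015],
    [-0.0025, -0.0025, 0.03],
    [-0.0025, -0.0025, 0.045],
    [-0.0025, -0.0025, 0.06],
    [-0.0025, -0.0025, 0.07],
    [-0.0025, -0.0025, 0.076],
    [-0.0025, -0.0025, 0.076],
    [-0.0025, -0.0025, 0.076]
  ],
  "turn": [
    [0, 0, 0],
    [0, 0, 0],
    [0, 0, 0],
    [0, 0, 0],
    [0, 0, 0],
    [0, 0, 0],
    [0, 0, 0],
    [0, 0, 0],
    [0, 0, 0]
  ],
  "claw": [1, 1, 1, 1, 1, 1, 1, 1, 1]
}}

```text
time: 13.62
position: [0.5914, -0.0267, 0.091]
ee_rot: [0.784, -0.62, 0.001, -0.0]
wrist_force: [-0.3, -0.3, -1.7]
grip_width: 0.0312
```

Run:
```python
from h import *
s=status.get_obs(); print(s["position"],s["wrist_force"],s["grip_width"])
```

```text
[ 0.59139577 -0.02668877  0.09095572] [-0.25169201 -0.25588803 -1.73965422] 0.03121851019256755
```

{"method": "send_rows", "body": {
  "dp": [
    [0, 0, 0],
    [0, 0, 0],
    [0, 0, 0],
    [0, 0, 0],
    [0, 0, 0],
    [0, 0, -0.03],
    [0, 0, -0.07],
    [0, 0, -0.1],
    [-0.06, -0.02, -0.15],
    [-0.12, -0.02, -0.15],
    [-0.18, -0.02, -0.15],
    [-0.18, -0.02, -0.15],
    [-0.18, -0.02, -0.15]
  ],
  "turn": [
    [0, 0, 0],
    [0, 0, 0],
    [0, 0, 0],
    [0, 0, 0],
    [0, 0, 0],
    [0, 0, 0],
    [0, 0, 0],
    [0, 0, 0],
    [0.1, 0, 0],
    [0.2, 0, 0],
    [0.3, 0, 0],
    [0.3, 0, 0],
    [0.3, 0, 0]
  ],
  "claw": [-0.3, -0.5, -1, -1, -1, -1, -1, -1, -1, -1, -1, -1, -1]
}}

```text
time: 14.7
position: [0.5663, 0.1563, 0.2406]
ee_rot: [0.776, -0.612, 0.092, -0.118]
wrist_force: [0.4, 0.5, 0.6]
grip_width: 0.0853
```

Run:
```python
from h import *
s=log(); print(s["position"],np.round(s["joints"],4),R.from_quat(s["ee_rot"]).as_matrix().round(3).tolist())
ims=optics.grab_frame("scene")[:,:,::-1].copy(); cv2.imwrite("pics/s8.png",ims)
imt=optics.grab_frame("top")[:,:,::-1].copy(); cv2.imwrite("pics/t8.png",imt)
a=cv2.resize(ims[170:260,270:360],None,fx=6,fy=6,interpolation=2); cv2.imwrite("pics/s8c.png",a)
import json
for l in open("log.jsonl"):
    d=json.loads(l); j=np.array(d["joints"]); p=np.array(d["position"]); a=j[0]; e=[np.cos(a),np.sin(a)]; n=[-np.sin(a),np.cos(a)]
    print(j.round(3),"fwd",round(p[:2]@e,4),"lat",round(p[:2]@n,4),"z",round(p[2],4))
```

```text
[0.56628802 0.15627401 0.24057869] [ 0.0777 -0.045   1.9747  0.0595  0.916   1.3846] [[0.233, -0.929, 0.288], [-0.973, -0.222, 0.07], [-0.001, -0.296, -0.955]]
[-0.847  0.386  1.726 -0.     1.034  0.492] fwd 0.6458 lat 0.1008 z 0.1055
[-0.842  0.382  1.712  0.     1.036  0.494] fwd 0.6536 lat 0.1009 z 0.1153
[-0.217  0.319  1.916 -0.     0.904  1.121] fwd 0.5775 lat 0.1009 z 0.0595
[-0.219  0.206  1.874  0.     1.049  1.118] fwd 0.5831 lat 0.1009 z 0.1443
[-0.592  0.423  1.71   0.     1.007  0.744] fwd 0.6557 lat 0.1009 z 0.0896
[-0.591  0.361  1.677 -0.     1.107  0.746] fwd 0.6573 lat 0.1009 z 0.1461
[-0.224  0.213  1.871 -0.     1.058  1.115] fwd 0.5821 lat 0.1009 z 0.1418
[-0.218  0.2    1.87   0.     1.064  1.119] fwd 0.5822 lat 0.1009 z 0.1496
[-0.39   0.455  1.652  0.     1.037  0.947] fwd 0.6758 lat 0.1009 z 0.0959
[-0.392  0.38   1.613  0.     1.149  0.945] fwd 0.6782 lat 0.1009 z 0.166
[-0.223  0.183  1.859 -0.     1.101  1.115] fwd 0.5812 lat 0.1009 z 0.1656
[ 0.078 -0.045  1.975  0.059  0.916  1.385] fwd 0.5767 lat 0.1119 z 0.2406
```

View pics/s8c.png

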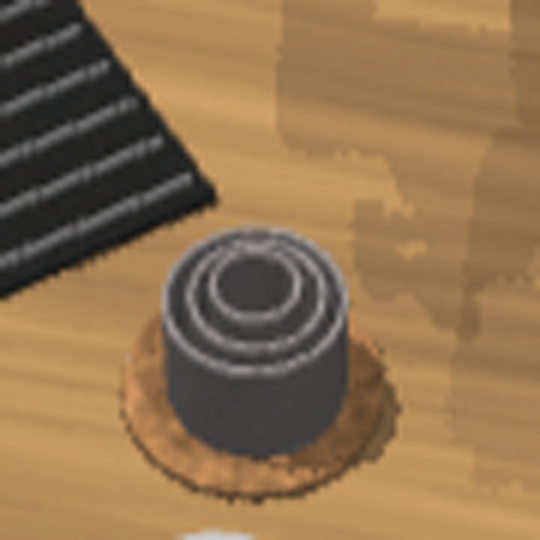

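```bash
cat > kin.py <<'E'
import numpy as np, json
from scipy.optimize import least_squares
from scipy.spatial.transform import Rotation as R
A=lambda ax,q:R.from_euler(ax,q)
LO=np.array([-2.77,-.9,.21,-1.53,.24,-2.84]);HI=np.array([2.77,2.22,2.48,4.67,2.81,2.84])
def fk(k,j,full=False):
    h,ax,dy,L1,fx,fz,e,wx,t=k; r=A('z',j[0]); p=r.apply([ax,dy,h]); P=[p]
    r=r*A('y',j[1]); p=p+r.apply([0,0,L1]); P.append(p); r=r*A('y',j[2]); p=p+r.apply([fx,0,fz]); P.append(p)
    r=r*A('z',j[3]); p=p+r.apply([0,e,0]); r=r*A('y',j[4]); p=p+r.apply([wx,0,0]); P.append(p); r=r*A('z',j[5]+np.pi); p=p+r.apply([0,0,t])
    return (p,r,P) if full else (p,r)
def load(): return [json.loads(l) for l in open("log.jsonl")]
def calib():
    D=load()+[dict(joints=[-1.487,.2865,1.5775,0,1.279,-.15],position=[.156,-.6565,.2475],ee_rot=[.785,-.62,-.001,-.001])]
    pr=np.array([.2,0,.1,.4,0,.35,0,0,.25])
    def f(k): return np.concatenate([(fk(k,d["joints"])[0]-d["position"])/.001 for d in D]+[(k-pr)/1.])
    s=least_squares(f,pr); return s.x,[np.abs(f(s.x)[:-9]).max(), *[ (fk(s.x,d["joints"])[1].inv()*R.from_quat(d["ee_rot"])).magnitude().round(3) for d in D[-3:]]]
def ik(k,p,r,j0):
    def f(j):
        q,o=fk(k,j); return np.concatenate([(q-p)/.01,(o.inv()*r).as_rotvec()/.02,1e-3*(j-j0)])
    best=None
    for s in range(6):
        x0=np.clip(j0+(np.random.default_rng(s).normal(0,.5,6) if s else 0),LO+1e-3,HI-1e-3); x=least_squares(f,x0,bounds=(LO,HI))
        if best is None or x.cost<best.cost-1e-3: best=x
        if best.cost<1e-2: break
    return best.x,best.cost
E
python3 -c "
from kin import *
k,e=calib(); print(k.round(4),e)"
```

```text
Traceback (most recent call last):
  File "kin.py", line 16, in calib
    s=least_squares(f,pr); return s.x,[np.abs(f(s.x)[:-9]).max(), *[ (fk(s.x,d["joints"])[1].inv()*R.from_quat(d["ee_rot"])).magnitude().round(3) for d in D[-3:]]]
                                                                     ^^^^^^^^^^^^^^^^^^^^^^^^^^^^^^^^^^^^^^^^^^^^^^^^^^^^^^^^^^^^^^^^^^^^^^^^^
AttributeError: 'float' object has no attribute 'round'
```

```bash
sed -i 's/\.magnitude()\.round(3)/.magnitude()/' kin.py
python3 -c "
from kin import *
k,e=calib(); print(k.round(4),e)"
```

```text
[ 2.406e-01  3.000e-04  1.007e-01  4.431e-01  2.150e-02  5.722e-01
  2.000e-04 -4.000e-04  2.321e-01] [np.float64(0.35559531002082867), 3.814938269545166e-16, 1.9432000404524036e-16, 0.0014217531093589728]
```

```bash
cat >> h.py <<'E'
def moulds(im,c,P,thr=153):
    sat=cv2.cvtColor(im,cv2.COLOR_BGR2HSV)[:,:,1]; m=cv2.morphologyEx((cv2.medianBlur(sat,3)>thr).astype(np.uint8),cv2.MORPH_OPEN,np.ones((3,3),np.uint8))
    out=[]
    for p in P:
        sh=box(.104,.06,.025); k=cv2.dilate(cv2.fillConvexPoly(np.zeros_like(m),cv2.convexHull(proj(c,sh(p)).astype(np.int32)),1),np.ones((7,7),np.uint8))
        q=m*k; u,v=proj(c,sh(p)).mean(0); out.append(fit(c,hull(comp(q,u,v)),sh,p))
    return out
E
python3 - <<'E'
from h import *
P0=[(.577,.398,.116),(.46,.386,-.13),(.535,.239,.013),(.404,.2365,.319),(.604,.145,-.052)]
ims=[]
for n,f in(("top","t3"),("scene","s3")):
    im=cv2.imread(f"pics/{f}.png"); c=optics.get_calibration(n); b=cv2.imread(f"pics/{f}.png")
    for th in(150,156):
        o=moulds(im,c,P0,th); print(n,th); [print(p.round(4),round(s,3)) for p,s in o]
    x0,y0,w,h=(145,205,150,140) if n=="top" else (365,160,170,140)
    a=cv2.resize(im[y0:y0+h,x0:x0+w],None,fx=3,fy=3,interpolation=2)
    for p,s in o: cv2.polylines(a,[cv2.convexHull(((proj(c,box(.104,.06,.025)(p))-[x0,y0]+.5)*3).astype(np.int32))],True,(0,255,0),1)
    ims.append(cv2.resize(a,(400,400*h//w)))
H=min(i.shape[0] for i in ims); cv2.imwrite("pics/m.png",np.hstack([i[:H] for i in ims]))
E
```

```text
top 150
[0.5767 0.3982 0.1185] 0.953
[ 0.4598  0.3852 -0.1433] 0.954
[0.5347 0.2377 0.0226] 0.958
[0.4031 0.2346 0.3442] 0.948
[ 0.6031  0.1431 -0.0209] 0.954
top 156
[0.577  0.3985 0.0985] 0.945
[ 0.4594  0.3854 -0.1282] 0.946
[0.534  0.238  0.0266] 0.943
[0.4032 0.2345 0.3437] 0.949
[ 0.6034  0.143  -0.0256] 0.95
scene 150
[0.5718 0.3946 0.126 ] 0.912
[ 0.4669  0.3845 -0.0487] 0.892
[0.5338 0.2352 0.0368] 0.935
[0.404  0.2309 0.3038] 0.916
[ 0.6023  0.1405 -0.0072] 0.919
scene 156
[0.5694 0.3961 0.0892] 0.847
[ 0.4515  0.3838 -0.1238] 0.829
[0.5243 0.235  0.0193] 0.851
[0.394  0.2306 0.268 ] 0.801
[ 0.5973  0.1408 -0.0177] 0.871
```

View pics/m.png

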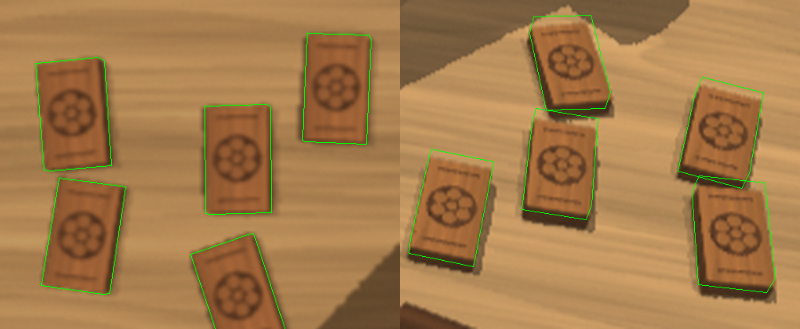

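```bash
cat > plan.py <<'E'
from kin import *
K,_=calib(); Z=np.array([0,0,1.]); G=.012
MD=[(.576,.397,.115),(.4595,.385,-.14),(.534,.237,.024),(.403,.234,.344),(.603,.142,-.022)]
MAT=np.array([.4363,-.2114]); TH=.752; U=np.array([np.cos(TH),np.sin(TH),0])
def tool(zt,xt): return R.from_matrix(np.c_[xt,np.cross(zt,xt),zt])
def pick(m,end,sg,al,zg=.024,g=G):
    x=end*np.array([np.cos(m[2]),np.sin(m[2]),0]); y=np.cross(Z,x); zt=-np.cos(al)*Z-np.sin(al)*x
    return np.array([m[0],m[1],zg])+g*x+.002*zt, tool(zt,sg*y)
def place(s,ap,sg,al,zg=.024,g=G,dz=0,dir=None):
    n=-ap*(U if dir is None else dir); y=np.cross(n,Z); zt=-np.cos(al)*n-np.sin(al)*Z
    c=np.r_[MAT,.058+dz]+s*U; return c+g*Z+(zg-.0125)*n+.002*zt, tool(zt,sg*y)
E
python3 - <<'E'
from plan import *
J=np.array(load()[-1]["joints"])
for al in(.52,):
  print("al",al)
  for ap in(1,-1):
    for sg in(1,-1):
      for s in(.11,0,-.11):
        j,c=ik(K,*place(s,ap,sg,al),J); print("place",ap,sg,s,j.round(2),round(c,3))
  for i,m in enumerate(MD):
    for e in(1,-1):
      for sg in(1,-1):
        j,c=ik(K,*pick(m,e,sg,al),J); 
        if c<.05: print("pick",i,e,sg,j.round(2),round(c,3))
E
```

```text
al 0.52
place 1 1 0.11 [-0.88  0.3   2.22  1.21  1.19  2.24] 0.0
place 1 1 0 [-1.12  0.3   2.23  1.03  1.31  2.18] 0.0
place 1 1 -0.11 [-1.35  0.33  2.18  0.86  1.43  2.11] 0.0
place 1 -1 0.11 [-0.88  0.3   2.22  1.21  1.19 -0.9 ] 0.0
place 1 -1 0 [-1.12  0.3   2.23  1.03  1.31 -0.97] 0.0
place 1 -1 -0.11 [-1.35  0.33  2.18  0.86  1.43 -1.03] 0.0
place -1 1 0.11 [-0.14  0.64  1.7  -0.74  1.62  0.97] 0.0
place -1 1 0 [-0.28  0.52  1.89 -0.85  1.5   0.96] 0.0
place -1 1 -0.11 [-0.46  0.42  2.05 -0.98  1.37  0.93] 0.0
place -1 -1 0.11 [-0.14  0.64  1.7  -0.74  1.62 -2.17] 0.0
place -1 -1 0 [-0.28  0.52  1.89 -0.85  1.5  -2.18] 0.0
place -1 -1 -0.11 [-0.46  0.42  2.05 -0.98  1.37 -2.21] 0.0
pick 0 1 1 [ 0.41  0.83  1.28  0.14  1.53 -1.32] 0.0
pick 0 1 -1 [0.41 0.83 1.28 0.14 1.53 1.82] 0.0
pick 0 -1 1 [ 0.53  0.44  1.91 -0.59  0.37  2.5 ] 0.0
pick 0 -1 -1 [ 0.53  0.44  1.91 -0.59  0.37 -0.64] 0.0
pick 1 1 1 [ 0.41  0.61  1.65  0.27  1.34 -1.14] 0.0
pick 1 1 -1 [0.41 0.61 1.65 0.27 1.34 2.  ] 0.0
pick 1 -1 -1 [ 0.68  0.33  2.07 -0.82  0.52 -0.06] 0.0
pick 2 1 1 [ 0.2   0.63  1.61  0.09  1.41 -1.43] 0.0
pick 2 1 -1 [0.2  0.63 1.61 0.09 1.41 1.71] 0.0
pick 2 -1 1 [ 0.3   0.23  2.2  -0.6   0.25  2.4 ] 0.0
pick 2 -1 -1 [ 0.3   0.23  2.2  -0.6   0.25 -0.75] 0.0
pick 3 1 1 [ 0.32  0.44  1.91 -0.01  1.31 -1.59] 0.0
pick 3 1 -1 [ 0.32  0.44  1.91 -0.01  1.31  1.55] 0.0
pick 4 1 1 [ 0.05  0.7   1.5   0.04  1.46 -1.51] 0.0
pick 4 1 -1 [0.05 0.7  1.5  0.04 1.46 1.63] 0.0
```

```bash
cat >> plan.py <<'E'
AL=.52
def path(p0,r0,p1,r1,j):
    """simulate rows; returns rows needed, worst ik cost, joint min/max, max step, last joints"""
    w=(r0.inv()*r1).as_rotvec(); n=int(np.ceil(max(np.linalg.norm(p1-p0)/.0417,np.linalg.norm(w)/.125,1))); W=0;S=0;Q=[]
    d=np.linalg.norm(p1-p0); a=np.linalg.norm(w)
    for i in range(1,n+1):
        fp=min(1,i*.0417/max(d,1e-9)); fr=min(1,i*.125/max(a,1e-9)); p=p0+fp*(p1-p0); r=r0*R.from_rotvec(w*fr)
        def f(q): x,o=fk(K,q); return np.concatenate([(x-p)/.01,(o.inv()*r).as_rotvec()/.02])
        s=least_squares(f,np.clip(j,LO+1e-3,HI-1e-3),bounds=(LO,HI)); W=max(W,s.cost); S=max(S,np.abs(s.x-j).max()); j=s.x; Q.append(j)
    Q=np.array(Q); return n,round(W,3),Q.min(0).round(2),Q.max(0).round(2),round(S,2),j
def seg(name,p0,r0,p1,r1,j):
    n,W,lo,hi,S,j=path(p0,r0,p1,r1,j); dp=r0.inv().apply(p1-p0); t=(r0.inv()*r1).as_rotvec()
    print(f"{name:9s} n={n} cost={W} step={S} dp={dp.round(4)} turn={t.round(4)} rmin={lo} rmax={hi}"); return p1,r1,j
def mould(m,s,sg,cur,end=1,ap=1,hov=.15):
    p,r,j=cur; pp,pr=pick(m,end,sg,AL); zt=pr.apply([0,0,1]); qp,qr=place(s,ap,sg,AL); qz=qr.apply([0,0,1])
    p,r,j=seg("toabove",p,r,pp-.08*zt,pr,j); p,r,j=seg("down",p,r,pp,pr,j); p,r,j=seg("lift",p,r,pp+[0,0,.2],pr,j)
    p,r,j=seg("hover",p,r,qp+[0,0,hov],qr,j); p,r,j=seg("lower",p,r,qp+[0,0,.01],qr,j); p,r,j=seg("retreat",p,r,qp-.1*qz,qr,j); p,r,j=seg("up",p,r,qp-.1*qz+[0,0,.12],qr,j); return p,r,j
E
python3 - <<'E'
from plan import *
d=load()[-1]; cur=(np.array(d["position"]),R.from_quat(d["ee_rot"]),np.array(d["joints"]))
for sg in(1,-1):
    print("sg",sg); c=mould(MD[4],.11,sg,cur); print("next"); mould(MD[0],-.055,sg,c)
E
```

```text
sg 1
toabove   n=24 cost=0.0 step=0.2 dp=[ 0.0355 -0.0338  0.1663] turn=[ 0.0396 -1.1507 -2.6466] rmin=[-0.07  0.04  1.38  0.04  0.8  -1.51] rmax=[0.05 0.69 1.96 0.45 1.6  1.18]
down      n=2 cost=0.0 step=0.07 dp=[0.   0.   0.08] turn=[0. 0. 0.] rmin=[ 0.05  0.69  1.45  0.04  1.46 -1.51] rmax=[ 0.05  0.7   1.5   0.04  1.52 -1.51]
lift      n=5 cost=0.0 step=0.06 dp=[ 0.     -0.0994 -0.1736] turn=[0. 0. 0.] rmin=[ 0.05  0.47  1.44  0.04  1.51 -1.51] rmax=[ 0.05  0.64  1.5   0.04  1.75 -1.5 ]
hover     n=14 cost=328.577 step=0.22 dp=[-0.2869 -0.0836  0.0516] turn=[-1.4848  0.2245 -0.8258] rmin=[-0.65 -0.34  1.55  0.03  1.09 -2.84] rmax=[-0.01  0.37  2.16  0.82  1.63 -1.61]
lower     n=4 cost=505.008 step=0.07 dp=[-0.     -0.1215  0.0696] turn=[0. 0. 0.] rmin=[-0.5  -0.31  2.2   0.75  0.85 -2.84] rmax=[-0.43 -0.21  2.24  0.8   1.01 -2.84]
retreat   n=3 cost=559.856 step=0.1 dp=[ 0.     -0.0087 -0.095 ] turn=[0. 0. 0.] rmin=[-0.58 -0.42  2.29  0.75  0.92 -2.84] rmax=[-0.49 -0.31  2.33  0.75  1.02 -2.84]
up        n=3 cost=502.555 step=0.08 dp=[ 0.      0.1041 -0.0596] turn=[0. 0. 0.] rm
[... 2851 characters left out ...]
83] rmax=[0.41 0.78 1.28 0.15 1.8  1.86]
hover     n=17 cost=0.0 step=0.27 dp=[0.6269 0.2341 0.1378] turn=[ 1.5126 -0.185  -0.6807] rmin=[-1.24 -0.36  1.37  0.1   0.98 -0.73] rmax=[0.37 0.5  2.39 1.01 1.65 1.76]
lower     n=4 cost=0.0 step=0.09 dp=[0.     0.1215 0.0696] turn=[0. 0. 0.] rmin=[-1.24  0.07  2.21  0.92  1.38 -0.98] rmax=[-1.24  0.29  2.22  0.94  1.51 -0.81]
retreat   n=3 cost=0.0 step=0.07 dp=[ 0.      0.0087 -0.095 ] turn=[0. 0. 0.] rmin=[-1.4   0.24  2.16  0.81  1.45 -0.98] rmax=[-1.31  0.26  2.2   0.88  1.53 -0.97]
up        n=3 cost=0.0 step=0.09 dp=[-0.     -0.1041 -0.0596] turn=[0. 0. 0.] rmin=[-1.4   0.02  2.13  0.81  1.59 -0.91] rmax=[-1.4   0.15  2.16  0.82  1.7  -0.79]
```

{"method": "send_rows", "body": {
  "dp": [
    [0.0355, -0.034, 0.1],
    [0.0355, -0.034, 0.12],
    [0.0355, -0.034, 0.166],
    [0.0355, -0.034, 0.166],
    [0.0355, -0.034, 0.166],
    [0.0355, -0.034, 0.166],
    [0.0355, -0.034, 0.166],
    [0.0355, -0.034, 0.166],
    [0.0355, -0.034, 0.166],
    [0.0355, -0.034, 0.166],
    [0.0355, -0.034, 0.166]
  ],
  "turn": [
    [-0.8157, -0.0281, 0.2627],
    [-0.8157, -0.0281, 0.2627],
    [-0.8157, -0.0281, 0.2627],
    [-0.8157, -0.0281, 0.2627],
    [-0.8157, -0.0281, 0.2627],
    [-0.8157, -0.0281, 0.2627],
    [-0.8157, -0.0281, 0.2627],
    [-0.8157, -0.0281, 0.2627],
    [-0.8157, -0.0281, 0.2627],
    [-0.8157, -0.0281, 0.2627],
    [-0.8157, -0.0281, 0.2627]
  ],
  "claw": [-0.8, -0.8, -0.8, -0.8, -0.8, -0.8, -0.8, -0.8, -0.8, -0.8, -0.8],
  "grip_force": 60
}}

```text
time: 15.72
position: [0.6558, 0.138, 0.0929]
ee_rot: [-0.676, 0.691, 0.183, -0.179]
wrist_force: [0.1, 1.1, 0.4]
grip_width: 0.077
```

```bash
cat > st.py <<'E'
import sys
from plan import *
import h
def now():
    s=h.log(); print("t",round(s["time"],2),"pos",np.round(s["position"],4),"w",round(s["grip_width"],4),"F",np.round(s["wrist_force"],1),"M",np.round(s["ft_torque"],2)); return np.array(s["position"]),R.from_quat(s["ee_rot"]),np.array(s["joints"])
E
python3 - <<'E'
from st import *
c=now(); pp,pr=pick(MD[4],1,-1,AL); seg("down",*c[:2],pp,pr,c[2])
im=h.optics.grab_frame("scene")[:,:,::-1].copy(); h.cv2.imwrite("pics/s9.png",im); h.cv2.imwrite("pics/s9c.png",h.cv2.resize(im[130:300,300:540],None,fx=3.3,fy=3.3,interpolation=2))
E
```

```text
t 15.72 pos [0.6558 0.138  0.0929] w 0.077 F [0.1 1.1 0.4] M [-0.03 -0.2  -0.  ]
down      n=2 cost=0.0 step=0.07 dp=[-0.0029  0.0014  0.0821] turn=[-0.0023 -0.0002 -0.0009] rmin=[0.05 0.69 1.44 0.04 1.46 1.63] rmax=[0.05 0.7  1.5  0.04 1.53 1.63]
```

View pics/s9c.png

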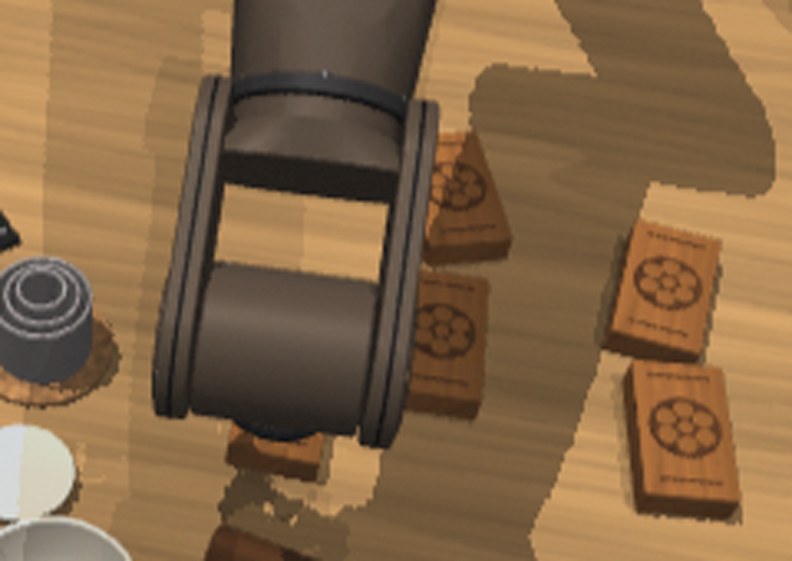

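{"method": "send_rows", "body": {
  "dp": [
    [-0.003, 0.001, 0.03],
    [-0.003, 0.001, 0.06],
    [-0.003, 0.001, 0.08],
    [-0.003, 0.001, 0.082],
    [-0.003, 0.001, 0.082],
    [-0.003, 0.001, 0.082]
  ],
  "turn": [
    [-0.002, 0, 0],
    [-0.002, 0, 0],
    [-0.002, 0, 0],
    [-0.002, 0, 0],
    [-0.002, 0, 0],
    [-0.002, 0, 0]
  ],
  "claw": [-0.8, -0.8, -0.8, -0.8, -0.8, -0.8]
}}

```text
time: 16.27
position: [0.6157, 0.1421, 0.0232]
ee_rot: [-0.676, 0.691, 0.183, -0.179]
wrist_force: [-0.2, -0.2, 0.4]
grip_width: 0.0769
```

{"method": "send_rows", "body": {
  "dp": [
    [0, 0, 0],
    [0, 0, 0],
    [0, 0, 0],
    [0, 0, 0],
    [0, 0, 0],
    [0, 0, 0]
  ],
  "turn": [
    [0, 0, 0],
    [0, 0, 0],
    [0, 0, 0],
    [0, 0, 0],
    [0, 0, 0],
    [0, 0, 0]
  ],
  "claw": [1, 1, 1, 1, 1, 1]
}}

```text
time: 16.77
position: [0.6172, 0.1419, 0.024]
ee_rot: [-0.676, 0.692, 0.182, -0.178]
wrist_force: [3.5, 0.1, 6.5]
grip_width: 0.0587
```

Run:
```python
from st import *
c=now(); pp,pr=pick(MD[4],1,-1,AL); print(pp, (pr.inv()*c[1]).as_rotvec()); seg("lift",*c[:2],pp+[0,0,.2],pr,c[2])
```

```text
t 16.77 pos [0.6172 0.1419 0.024 ] w 0.0587 F [3.5 0.1 6.5] M [-0.07 -0.21 -0.03]
[0.61400358 0.14175788 0.02226436] [ 0.00395303 -0.00032028  0.00135991]
lift      n=5 cost=0.0 step=0.06 dp=[ 0.0003  0.1006 -0.1709] turn=[-0.004   0.0003 -0.0014] rmin=[0.05 0.48 1.44 0.04 1.52 1.63] rmax=[0.05 0.65 1.49 0.04 1.75 1.64]
```

```bash
cat >> st.py <<'E'
def grasp(i,p,r):
    """mould-to-tool relation from measured gripping pose; saved"""
    y=-r.apply([1,0,0]); y[2]=0; y/=np.linalg.norm(y); x=np.cross(y,Z); m=MD[i]; d=np.array([m[0],m[1],.0125])-p
    c=p+d-(d@y)*y; Rm=R.from_matrix(np.c_[x,y,Z]); rel=(Rm.inv().apply(p-c),(Rm.inv()*r)); print("rel",rel[0].round(4),"yaw err",np.arctan2(x[1],x[0])-m[2])
    np.savez("rel.npz",t=rel[0],q=rel[1].as_quat())
def placed(s,dz=0):
    f=np.load("rel.npz"); n=-U; Rp=R.from_matrix(np.c_[Z,np.cross(n,Z),n]); c=np.r_[MAT,.058+dz]+s*U
    return c+Rp.apply(f["t"]), Rp*R.from_quat(f["q"])
E
python3 - <<'E'
from st import *
c=now(); grasp(4,*c[:2]); print(*[x if i==0 else x.as_quat() for i,x in enumerate(placed(.11))],*[x if i==0 else x.as_quat() for i,x in enumerate(place(.11,1,-1,AL))])
c2=seg("lift",*c[:2],c[0]+[0,0,.2],c[1],c[2]); seg("hover",*c2[:2],*placed(.11,.15),c2[2])
E
```

```text
t 16.77 pos [0.6172 0.1419 0.024 ] w 0.0587 F [3.5 0.1 6.5] M [-0.07 -0.21 -0.03]
rel [ 0.0142 -0.      0.0115] yaw err -0.0013400757325412078
[ 0.50823408 -0.14411724  0.07219659] [ 0.79265192 -0.34413034  0.20042014 -0.46163731] [ 0.50950451 -0.14292896  0.06900624] [ 0.79363092 -0.34436905  0.19964863 -0.46010907]
lift      n=5 cost=0.0 step=0.06 dp=[ 1.00e-04  9.87e-02 -1.74e-01] turn=[0. 0. 0.] rmin=[0.05 0.48 1.43 0.04 1.52 1.63] rmax=[0.05 0.65 1.49 0.04 1.75 1.64]
hover     n=14 cost=0.0 step=0.22 dp=[0.2885 0.088  0.0521] turn=[ 1.4847 -0.2284 -0.8258] rmin=[-0.88 -0.1   1.54  0.03  1.14 -0.57] rmax=[-0.01  0.38  2.21  1.11  1.63  1.53]
```

{"method": "send_rows", "body": {
  "dp": [
    [0, 0.01, -0.02],
    [0, 0.03, -0.055],
    [0, 0.05, -0.09],
    [0, 0.07, -0.125],
    [0, 0.1, -0.172],
    [0, 0.1, -0.172],
    [0, 0.1, -0.172]
  ],
  "turn": [
    [0, 0, 0],
    [0, 0, 0],
    [0, 0, 0],
    [0, 0, 0],
    [0, 0, 0],
    [0, 0, 0],
    [0, 0, 0]
  ],
  "claw": [1, 1, 1, 1, 1, 1, 1]
}}

```text
time: 17.35
position: [0.6159, 0.1423, 0.226]
ee_rot: [-0.676, 0.692, 0.181, -0.177]
wrist_force: [0.5, -0.2, -0.9]
grip_width: 0.0583
```

Run:
```python
from st import *
c=now();  seg("hover",*c[:2],*placed(.11,.15),c[2])
```

```text
t 17.35 pos [0.6159 0.1423 0.226 ] w 0.0583 F [ 0.5 -0.2 -0.9] M [ 0.01 -0.32 -0.01]
hover     n=14 cost=0.0 step=0.22 dp=[0.2888 0.0863 0.0527] turn=[ 1.4801 -0.2298 -0.8245] rmin=[-0.89 -0.11  1.55  0.03  1.14 -0.57] rmax=[-0.01  0.37  2.21  1.11  1.63  1.53]
```

{"method": "send_rows", "body": {
  "dp": [
    [0.289, 0.086, 0.053],
    [0.289, 0.086, 0.053],
    [0.289, 0.086, 0.053],
    [0.289, 0.086, 0.053],
    [0.289, 0.086, 0.053],
    [0.289, 0.086, 0.053],
    [0.289, 0.086, 0.053],
    [0.289, 0.086, 0.053],
    [0.289, 0.086, 0.053],
    [0.289, 0.086, 0.053],
    [0.289, 0.086, 0.053],
    [0.289, 0.086, 0.053],
    [0.289, 0.086, 0.053],
    [0.289, 0.086, 0.053],
    [0.289, 0.086, 0.053],
    [0.289, 0.086, 0.053],
    [0.289, 0.086, 0.053],
    [0.289, 0.086, 0.053],
    [0.289, 0.086, 0.053],
    [0.289, 0.086, 0.053]
  ],
  "turn": [
    [1.48, -0.23, -0.8245],
    [1.48, -0.23, -0.8245],
    [1.48, -0.23, -0.8245],
    [1.48, -0.23, -0.8245],
    [1.48, -0.23, -0.8245],
    [1.48, -0.23, -0.8245],
    [1.48, -0.23, -0.8245],
    [1.48, -0.23, -0.8245],
    [1.48, -0.23, -0.8245],
    [1.48, -0.23, -0.8245],
    [1.48, -0.23, -0.8245],
    [1.48, -0.23, -0.8245],
    [1.48, -0.23, -0.8245],
    [1.48, -0.23, -0.8245],
    [1.48, -0.23, -0.8245],
    [1.48, -0.23, -0.8245],
    [1.48, -0.23, -0.8245],
    [1.48, -0.23, -0.8245],
    [1.48, -0.23, -0.8245],
    [1.48, -0.23, -0.8245]
  ],
  "claw": [1, 1, 1, 1, 1, 1, 1, 1, 1, 1, 1, 1, 1, 1, 1, 1, 1, 1, 1, 1]
}}

```text
time: 19.02
position: [0.5063, -0.1442, 0.218]
ee_rot: [0.794, -0.346, 0.196, -0.459]
wrist_force: [0.1, -0.4, -1.0]
grip_width: 0.0589
```

Run:
```python
from st import *
c=now();  seg("lower10",*c[:2],*placed(.11,.01),c[2])
im=h.optics.grab_frame("scene")[:,:,::-1].copy(); h.cv2.imwrite("pics/s10.png",im); h.cv2.imwrite("pics/s10c.png",h.cv2.resize(im[60:280,160:400],None,fx=2.7,fy=2.7,interpolation=2))
```

```text
t 19.02 pos [ 0.5063 -0.1442  0.218 ] w 0.0589 F [ 0.1 -0.4 -1. ] M [-0.39  0.37  0.03]
lower10   n=4 cost=0.0 step=0.1 dp=[0.002  0.1168 0.0694] turn=[ 0.0094  0.0036 -0.0046] rmin=[-0.89  0.06  2.23  1.13  1.2  -0.88] rmax=[-0.89  0.27  2.23  1.2   1.29 -0.67]
```

View pics/s10c.png

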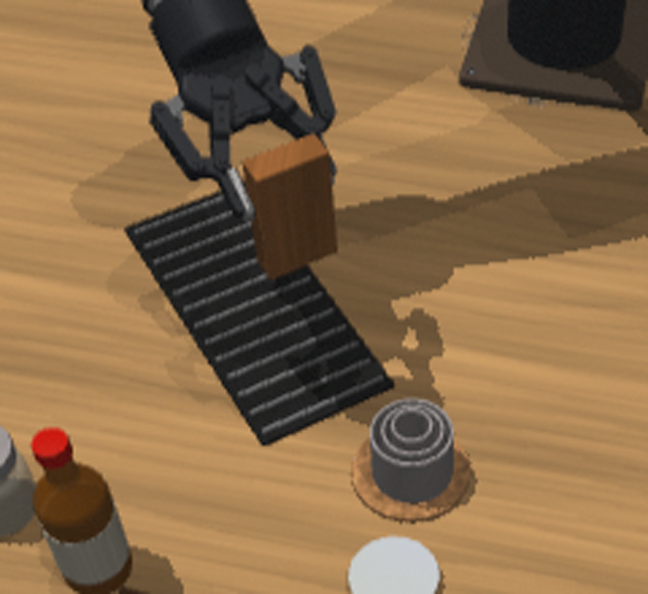

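{"method": "send_rows", "body": {
  "dp": [
    [0.002, 0.02, 0.012],
    [0.002, 0.05, 0.03],
    [0.002, 0.08, 0.048],
    [0.002, 0.1, 0.06],
    [0.002, 0.11, 0.066],
    [0.002, 0.117, 0.0695],
    [0.002, 0.123, 0.073],
    [0.002, 0.123, 0.073],
    [0.002, 0.123, 0.073],
    [0.002, 0.123, 0.073]
  ],
  "turn": [
    [0.009, 0.004, -0.005],
    [0.009, 0.004, -0.005],
    [0.009, 0.004, -0.005],
    [0.009, 0.004, -0.005],
    [0.009, 0.004, -0.005],
    [0.009, 0.004, -0.005],
    [0.009, 0.004, -0.005],
    [0.009, 0.004, -0.005],
    [0.009, 0.004, -0.005],
    [0.009, 0.004, -0.005]
  ],
  "claw": [1, 1, 1, 1, 1, 1, 1, 1, 1, 1]
}}

```text
time: 19.9
position: [0.5083, -0.1447, 0.0754]
ee_rot: [0.792, -0.344, 0.201, -0.462]
wrist_force: [0.2, 0.5, -1.6]
grip_width: 0.0585
```

Run:
```python
from st import *
c=now();  seg("lower0",*c[:2],*placed(.11,-.002),c[2])
```

```text
t 19.9 pos [ 0.5083 -0.1447  0.0754] w 0.0585 F [ 0.2  0.5 -1.6] M [-0.37  0.4   0.01]
lower0    n=1 cost=0.0 step=0.01 dp=[-0.0005  0.0043  0.0029] turn=[-0.0006 -0.0016  0.0007] rmin=[-0.89  0.3   2.22  1.2   1.19 -0.9 ] rmax=[-0.89  0.3   2.22  1.2   1.19 -0.9 ]
```

Not touching yet (F≈-1.6, which is just the held weight). I'll step down 1 mm at a time.

{"method": "send_rows", "body": {
  "dp": [
    [0, 0.0009, 0.0005],
    [0, 0.0017, 0.001],
    [0, 0.0026, 0.0015],
    [0, 0.0026, 0.0015],
    [0, 0.0026, 0.0015]
  ],
  "turn": [
    [0, 0, 0],
    [0, 0, 0],
    [0, 0, 0],
    [0, 0, 0],
    [0, 0, 0]
  ],
  "claw": [1, 1, 1, 1, 1]
}}

```text
time: 20.32
position: [0.5077, -0.144, 0.0713]
ee_rot: [0.792, -0.345, 0.2, -0.462]
wrist_force: [1.1, 0.1, -1.3]
grip_width: 0.0587
```

{"method": "send_rows", "body": {
  "dp": [
    [0, 0.0009, 0.0005],
    [0, 0.0009, 0.0005],
    [0, 0.0009, 0.0005],
    [0, 0.0009, 0.0005]
  ],
  "turn": [
    [0, 0, 0],
    [0, 0, 0],
    [0, 0, 0],
    [0, 0, 0]
  ],
  "claw": [1, 1, 1, 1]
}}

```text
time: 20.65
position: [0.5077, -0.144, 0.0702]
ee_rot: [0.792, -0.345, 0.2, -0.462]
wrist_force: [-0.4, 1.4, -1.2]
grip_width: 0.0585
```

{"method": "send_rows", "body": {
  "dp": [
    [0, 0.0009, 0.0005],
    [0, 0.0009, 0.0005],
    [0, 0.0009, 0.0005],
    [0, 0.0009, 0.0005]
  ],
  "turn": [
    [0, 0, 0],
    [0, 0, 0],
    [0, 0, 0],
    [0, 0, 0]
  ],
  "claw": [1, 1, 1, 1]
}}

```text
time: 20.98
position: [0.5078, -0.1441, 0.0693]
ee_rot: [0.792, -0.345, 0.2, -0.462]
wrist_force: [-0.6, 0.2, -1.1]
grip_width: 0.0583
```

{"method": "send_rows", "body": {
  "dp": [
    [0, 0.0009, 0.0005],
    [0, 0.0009, 0.0005],
    [0, 0.0009, 0.0005],
    [0, 0.0009, 0.0005]
  ],
  "turn": [
    [0, 0, 0],
    [0, 0, 0],
    [0, 0, 0],
    [0, 0, 0]
  ],
  "claw": [1, 1, 1, 1]
}}

```text
time: 21.32
position: [0.5079, -0.1441, 0.0692]
ee_rot: [0.792, -0.344, 0.201, -0.463]
wrist_force: [-2.4, -0.1, 5.7]
grip_width: 0.0586
```

{"method": "send_rows", "body": {
  "dp": [
    [0, 0.0009, 0.0005],
    [0, 0.0009, 0.0005],
    [0, 0.0009, 0.0005],
    [0, 0.0009, 0.0005]
  ],
  "turn": [
    [0, 0, 0],
    [0, 0, 0],
    [0, 0, 0],
    [0, 0, 0]
  ],
  "claw": [1, 1, 1, 1]
}}

```text
time: 21.65
position: [0.508, -0.144, 0.0692]
ee_rot: [0.791, -0.343, 0.201, -0.464]
wrist_force: [-6.5, 0.1, 10.7]
grip_width: 0.0584
```

Run:
```python
from st import *
now()
ct=h.optics.get_calibration("scene");
```

```text
t 21.65 pos [ 0.508  -0.144   0.0692] w 0.0584 F [-6.5  0.1 10.7] M [ 0.66 -0.06  0.44]
```

{"method": "send_rows", "body": {
  "dp": [
    [0, -0.0012, -0.0007],
    [0, -0.0012, -0.0007],
    [0, -0.0012, -0.0007],
    [0, -0.0012, -0.0007],
    [0, -0.0012, -0.0007],
    [0, -0.0012, -0.0007],
    [0, -0.0012, -0.0007],
    [0, -0.0012, -0.0007],
    [0, -0.0012, -0.02],
    [0, -0.0012, -0.05],
    [0, -0.0012, -0.08],
    [0, -0.0012, -0.11],
    [0, -0.0012, -0.11]
  ],
  "turn": [
    [0, 0, 0],
    [0, 0, 0],
    [0, 0, 0],
    [0, 0, 0],
    [0, 0, 0],
    [0, 0, 0],
    [0, 0, 0],
    [0, 0, 0],
    [0, 0, 0],
    [0, 0, 0],
    [0, 0, 0],
    [0, 0, 0],
    [0, 0, 0]
  ],
  "claw": [1, 1, -0.5, -0.8, -0.8, -0.8, -0.8, -0.8, -0.8, -0.8, -0.8, -0.8, -0.8]
}}

```text
time: 22.73
position: [0.4378, -0.2134, 0.1251]
ee_rot: [0.793, -0.345, 0.204, -0.46]
wrist_force: [1.4, -0.5, 0.5]
grip_width: 0.0771
```

```bash
cat >> st.py <<'E'
def cupcheck(ims=None):
    c=h.optics.get_calibration("scene"); im=h.optics.grab_frame("scene")[:,:,::-1].copy() if ims is None else ims
    hsv=h.cv2.cvtColor(im,h.cv2.COLOR_BGR2HSV); m=(hsv[:,:,1]<105).astype(np.uint8)
    sh=lambda p:np.vstack([h.cyl(.034,.054,.006)(p),h.cyl(.0255,.058,.01)(p),h.cyl(.017,.062,.014)(p)]); u,v=h.proj(c,sh((.59,-.029))).mean(0)
    print("nest",h.fit(c,h.hull(h.comp(m,u,v)),sh,(.59,-.029))); return im
def stand(im,s,cam="scene"):
    """compare expected standing-mould silhouette with picture: IoU fit of x,y,yaw"""
    c=h.optics.get_calibration(cam); p=np.r_[MAT+s*U[:2],TH]; sh=h.box(.025,.06,.104,.006)
    sat=h.cv2.cvtColor(im,h.cv2.COLOR_BGR2HSV)[:,:,1]; m=h.cv2.morphologyEx((h.cv2.medianBlur(sat,3)>150).astype(np.uint8),h.cv2.MORPH_OPEN,np.ones((3,3),np.uint8))
    u,v=h.proj(c,sh(p)).mean(0); r,f=h.fit(c,h.hull(h.comp(m,u,v)),sh,p); print("stand",s,"want",p.round(3),"got",r.round(3),round(f,3)); return r
E
python3 - <<'E'
from st import *
c=now(); im=cupcheck(); h.cv2.imwrite("pics/s11.png",im); stand(im,.11)
c=seg("up",*c[:2],c[0]+[0,0,.15],c[1],c[2]); pp,pr=pick((.536,.237,.024),1,-1,AL,zg=.027); seg("above",*c[:2],pp-.08*pr.apply([0,0,1]),pr,c[2])
E
```

```text
t 22.73 pos [ 0.4378 -0.2134  0.1251] w 0.0771 F [ 1.4 -0.5  0.5] M [-0.28  0.34  0.  ]
nest (array([ 0.59243792, -0.02774474]), np.float64(0.9620488882064819))
stand 0.11 want [ 0.517 -0.136  0.752] got [ 0.512 -0.14   1.137] 0.854
up        n=4 cost=0.0 step=0.09 dp=[ 0.0008 -0.1304 -0.0742] turn=[0. 0. 0.] rmin=[-1.1  -0.12  2.18  0.99  1.41 -0.77] rmax=[-1.1   0.07  2.23  1.01  1.54 -0.57]
above     n=14 cost=0.0 step=0.24 dp=[-0.2314 -0.0499  0.4501] turn=[-1.5004  0.2054  0.7727] rmin=[-1.01 -0.25  1.5   0.08  0.98 -0.44] rmax=[0.19 0.61 2.26 0.94 1.55 1.72]
```

{"method": "send_rows", "body": {
  "dp": [
    [0.001, -0.03, -0.018],
    [0.001, -0.06, -0.036],
    [0.001, -0.1, -0.057],
    [0.001, -0.13, -0.074],
    [0.001, -0.13, -0.074],
    [0.001, -0.13, -0.074]
  ],
  "turn": [
    [0, 0, 0],
    [0, 0, 0],
    [0, 0, 0],
    [0, 0, 0],
    [0, 0, 0],
    [0, 0, 0]
  ],
  "claw": [-0.8, -0.8, -0.8, -0.8, -0.8, -0.8]
}}

```text
time: 23.28
position: [0.4395, -0.21, 0.2737]
ee_rot: [0.793, -0.343, 0.202, -0.461]
wrist_force: [0.2, -0.1, -0.0]
grip_width: 0.077
```

{"method": "send_rows", "body": {
  "dp": [
    [-0.231, -0.05, 0.45],
    [-0.231, -0.05, 0.45],
    [-0.231, -0.05, 0.45],
    [-0.231, -0.05, 0.45],
    [-0.231, -0.05, 0.45],
    [-0.231, -0.05, 0.45],
    [-0.231, -0.05, 0.45],
    [-0.231, -0.05, 0.45],
    [-0.231, -0.05, 0.45],
    [-0.231, -0.05, 0.45],
    [-0.231, -0.05, 0.45],
    [-0.231, -0.05, 0.45],
    [-0.231, -0.05, 0.45],
    [-0.231, -0.05, 0.45],
    [-0.231, -0.05, 0.45],
    [-0.231, -0.05, 0.45],
    [-0.231, -0.05, 0.45],
    [-0.231, -0.05, 0.45],
    [-0.231, -0.05, 0.45],
    [-0.231, -0.05, 0.45]
  ],
  "turn": [
    [-1.5, 0.205, 0.773],
    [-1.5, 0.205, 0.773],
    [-1.5, 0.205, 0.773],
    [-1.5, 0.205, 0.773],
    [-1.5, 0.205, 0.773],
    [-1.5, 0.205, 0.773],
    [-1.5, 0.205, 0.773],
    [-1.5, 0.205, 0.773],
    [-1.5, 0.205, 0.773],
    [-1.5, 0.205, 0.773],
    [-1.5, 0.205, 0.773],
    [-1.5, 0.205, 0.773],
    [-1.5, 0.205, 0.773],
    [-1.5, 0.205, 0.773],
    [-1.5, 0.205, 0.773],
    [-1.5, 0.205, 0.773],
    [-1.5, 0.205, 0.773],
    [-1.5, 0.205, 0.773],
    [-1.5, 0.205, 0.773],
    [-1.5, 0.205, 0.773]
  ],
  "claw": [-0.8, -0.8, -0.8, -0.8, -0.8, -0.8, -0.8, -0.8, -0.8, -0.8, -0.8, -0.8, -0.8, -0.8, -0.8, -0.8, -0.8, -0.8, -0.8, -0.8]
}}

```text
time: 24.95
position: [0.5852, 0.2422, 0.0949]
ee_rot: [0.693, -0.673, -0.182, 0.182]
wrist_force: [0.6, 0.7, 0.3]
grip_width: 0.0768
```

```bash
sed -i 's/^MD=.*/MD=[(.578,.397,.115),(.4615,.385,-.14),(.536,.237,.024),(.405,.234,.344),(.605,.142,-.022)]/' plan.py
python3 - <<'E'
from st import *
c=now(); im=cupcheck(); h.cv2.imwrite("pics/s12.png",im); stand(im,.11)
t=h.optics.grab_frame("top")[:,:,::-1].copy(); h.cv2.imwrite("pics/t12.png",t); stand(t,.11,"top")
for m in (0,1): print(h.moulds(t,h.optics.get_calibration("top"),[MD[m]]))
pp,pr=pick(MD[2],1,-1,AL,zg=.027); seg("down",*c[:2],pp,pr,c[2])
E
```

```text
t 24.95 pos [0.5852 0.2422 0.0949] w 0.0768 F [0.6 0.7 0.3] M [-0.01 -0.26  0.05]
nest (array([ 0.59243792, -0.02774474]), np.float64(0.9620488882064819))
stand 0.11 want [ 0.517 -0.136  0.752] got [ 0.512 -0.14   1.117] 0.861
stand 0.11 want [ 0.517 -0.136  0.752] got [ 0.515 -0.135  0.736] 0.887
[(array([0.57675777, 0.39847271, 0.10569958]), np.float64(0.9457180500030518))]
[(array([ 0.45988378,  0.38634883, -0.0929243 ]), np.float64(0.9165628552436829))]
down      n=2 cost=0.0 step=0.07 dp=[ 0.0044 -0.0014  0.0794] turn=[0.001  0.0041 0.0065] rmin=[0.2  0.62 1.56 0.09 1.42 1.71] rmax=[0.2  0.63 1.61 0.09 1.48 1.72]
```

{"method": "send_rows", "body": {
  "dp": [
    [0.004, -0.001, 0.03],
    [0.004, -0.001, 0.06],
    [0.004, -0.001, 0.079],
    [0.004, -0.001, 0.079],
    [0.004, -0.001, 0.079],
    [0.004, -0.001, 0.079],
    [0.004, -0.001, 0.079],
    [0.004, -0.001, 0.079],
    [0.004, -0.001, 0.079],
    [0.004, -0.001, 0.079],
    [0.004, -0.001, 0.079],
    [0.004, -0.001, 0.079]
  ],
  "turn": [
    [0.001, 0.004, 0.0065],
    [0.001, 0.004, 0.0065],
    [0.001, 0.004, 0.0065],
    [0.001, 0.004, 0.0065],
    [0.001, 0.004, 0.0065],
    [0.001, 0.004, 0.0065],
    [0.001, 0.004, 0.0065],
    [0.001, 0.004, 0.0065],
    [0.001, 0.004, 0.0065],
    [0.001, 0.004, 0.0065],
    [0.001, 0.004, 0.0065],
    [0.001, 0.004, 0.0065]
  ],
  "claw": [-0.8, -0.8, -0.8, -0.8, -0.8, 1, 1, 1, 1, 1, 1, 1]
}}

```text
time: 26.05
position: [0.5499, 0.2385, 0.0276]
ee_rot: [0.692, -0.675, -0.178, 0.182]
wrist_force: [4.0, -0.2, 5.5]
grip_width: 0.058
```

Run:
```python
from st import *
c=now(); grasp(2,*c[:2])
c2=seg("lift",*c[:2],c[0]+[0,0,.2],c[1],c[2]); c2=seg("hover",*c2[:2],*placed(.055,.15),c2[2])
c2=seg("lower4",*c2[:2],*placed(.055,.004),c2[2])
```

```text
t 26.05 pos [0.5499 0.2385 0.0276] w 0.058 F [ 4.  -0.2  5.5] M [-0.11 -0.3  -0.03]
rel [ 0.0139 -0.      0.0151] yaw err 6.427764016986998e-05
lift      n=5 cost=0.0 step=0.07 dp=[-1.00e-04  9.86e-02 -1.74e-01] turn=[0. 0. 0.] rmin=[0.21 0.39 1.53 0.09 1.48 1.72] rmax=[0.21 0.57 1.6  0.09 1.72 1.74]
hover     n=14 cost=0.0 step=0.24 dp=[0.4206 0.0797 0.0514] turn=[ 1.4944 -0.2144 -0.7769] rmin=[-1.02 -0.2   1.64  0.06  1.13 -0.63] rmax=[0.15 0.29 2.22 1.04 1.61 1.63]
lower4    n=4 cost=0.0 step=0.1 dp=[-0.      0.127   0.0719] turn=[0. 0. 0.] rmin=[-1.02  0.05  2.23  1.05  1.27 -0.92] rmax=[-1.02  0.28  2.24  1.11  1.38 -0.71]
```

{"method": "send_rows", "body": {
  "dp": [
    [0, 0.01, -0.02],
    [0, 0.03, -0.055],
    [0, 0.05, -0.09],
    [0, 0.07, -0.125],
    [0, 0.0985, -0.174],
    [0, 0.0985, -0.174],
    [0, 0.0985, -0.174]
  ],
  "turn": [
    [0, 0, 0],
    [0, 0, 0],
    [0, 0, 0],
    [0, 0, 0],
    [0, 0, 0],
    [0, 0, 0],
    [0, 0, 0]
  ],
  "claw": [1, 1, 1, 1, 1, 1, 1]
}}

```text
time: 26.63
position: [0.5507, 0.239, 0.2307]
ee_rot: [0.693, -0.676, -0.177, 0.18]
wrist_force: [0.3, -0.0, -0.7]
grip_width: 0.0578
```

{"method": "send_rows", "body": {
  "dp": [
    [0.4205, 0.08, 0.0515],
    [0.4205, 0.08, 0.0515],
    [0.4205, 0.08, 0.0515],
    [0.4205, 0.08, 0.0515],
    [0.4205, 0.08, 0.0515],
    [0.4205, 0.08, 0.0515],
    [0.4205, 0.08, 0.0515],
    [0.4205, 0.08, 0.0515],
    [0.4205, 0.08, 0.0515],
    [0.4205, 0.08, 0.0515],
    [0.4205, 0.08, 0.0515],
    [0.4205, 0.08, 0.0515],
    [0.4205, 0.08, 0.0515],
    [0.4205, 0.08, 0.0515],
    [0.4205, 0.08, 0.0515],
    [0.4205, 0.08, 0.0515],
    [0.4205, 0.08, 0.0515],
    [0.4205, 0.08, 0.0515],
    [0.4205, 0.08, 0.0515],
    [0.4205, 0.08, 0.0515]
  ],
  "turn": [
    [1.4945, -0.2145, -0.777],
    [1.4945, -0.2145, -0.777],
    [1.4945, -0.2145, -0.777],
    [1.4945, -0.2145, -0.777],
    [1.4945, -0.2145, -0.777],
    [1.4945, -0.2145, -0.777],
    [1.4945, -0.2145, -0.777],
    [1.4945, -0.2145, -0.777],
    [1.4945, -0.2145, -0.777],
    [1.4945, -0.2145, -0.777],
    [1.4945, -0.2145, -0.777],
    [1.4945, -0.2145, -0.777],
    [1.4945, -0.2145, -0.777],
    [1.4945, -0.2145, -0.777],
    [1.4945, -0.2145, -0.777],
    [1.4945, -0.2145, -0.777],
    [1.4945, -0.2145, -0.777],
    [1.4945, -0.2145, -0.777],
    [1.4945, -0.2145, -0.777],
    [1.4945, -0.2145, -0.777]
  ],
  "claw": [1, 1, 1, 1, 1, 1, 1, 1, 1, 1, 1, 1, 1, 1, 1, 1, 1, 1, 1, 1]
}}

```text
time: 28.3
position: [0.464, -0.184, 0.2208]
ee_rot: [0.794, -0.344, 0.198, -0.46]
wrist_force: [-0.4, 0.4, -1.7]
grip_width: 0.0582
```

Run:
```python
from st import *
c=now(); c2=seg("lower3",*c[:2],*placed(.055,.003),c[2])
```

```text
t 28.3 pos [ 0.464  -0.184   0.2208] w 0.0582 F [-0.4  0.4 -1.7] M [-0.41  0.45  0.02]
lower3    n=4 cost=0.0 step=0.1 dp=[0.0014 0.126  0.0736] turn=[ 0.0066  0.0024 -0.0011] rmin=[-1.02  0.05  2.24  1.05  1.27 -0.93] rmax=[-1.02  0.28  2.24  1.11  1.38 -0.71]
```

{"method": "send_rows", "body": {
  "dp": [
    [0.0014, 0.02, 0.012],
    [0.0014, 0.05, 0.03],
    [0.0014, 0.08, 0.048],
    [0.0014, 0.1, 0.06],
    [0.0014, 0.115, 0.068],
    [0.0014, 0.122, 0.072],
    [0.0014, 0.126, 0.0735],
    [0.0014, 0.126, 0.0735],
    [0.0014, 0.126, 0.0735],
    [0.0014, 0.126, 0.0735]
  ],
  "turn": [
    [0.0066, 0.0024, 0],
    [0.0066, 0.0024, 0],
    [0.0066, 0.0024, 0],
    [0.0066, 0.0024, 0],
    [0.0066, 0.0024, 0],
    [0.0066, 0.0024, 0],
    [0.0066, 0.0024, 0],
    [0.0066, 0.0024, 0],
    [0.0066, 0.0024, 0],
    [0.0066, 0.0024, 0]
  ],
  "claw": [1, 1, 1, 1, 1, 1, 1, 1, 1, 1]
}}

```text
time: 29.13
position: [0.4656, -0.185, 0.0757]
ee_rot: [0.792, -0.344, 0.201, -0.462]
wrist_force: [0.1, -0.3, -1.1]
grip_width: 0.058
```

{"method": "send_rows", "body": {
  "dp": [
    [0, 0.0009, 0.0005],
    [0, 0.0017, 0.001],
    [0, 0.0017, 0.001],
    [0, 0.0017, 0.001]
  ],
  "turn": [
    [0, 0, 0],
    [0, 0, 0],
    [0, 0, 0],
    [0, 0, 0]
  ],
  "claw": [1, 1, 1, 1]
}}

```text
time: 29.47
position: [0.465, -0.1843, 0.0726]
ee_rot: [0.792, -0.345, 0.2, -0.463]
wrist_force: [-0.0, -0.1, 0.1]
grip_width: 0.058
```

{"method": "send_rows", "body": {
  "dp": [
    [0, 0.0009, 0.0005],
    [0, 0.0009, 0.0005],
    [0, 0.0009, 0.0005],
    [0, 0.0009, 0.0005]
  ],
  "turn": [
    [0, 0, 0],
    [0, 0, 0],
    [0, 0, 0],
    [0, 0, 0]
  ],
  "claw": [1, 1, 1, 1]
}}

```text
time: 29.8
position: [0.4651, -0.1844, 0.0714]
ee_rot: [0.792, -0.345, 0.2, -0.463]
wrist_force: [-0.3, -0.5, -0.9]
grip_width: 0.0581
```

{"method": "send_rows", "body": {
  "dp": [
    [0, 0.0009, 0.0005],
    [0, 0.0009, 0.0005],
    [0, 0.0009, 0.0005],
    [0, 0.0009, 0.0005]
  ],
  "turn": [
    [0, 0, 0],
    [0, 0, 0],
    [0, 0, 0],
    [0, 0, 0]
  ],
  "claw": [1, 1, 1, 1]
}}

```text
time: 30.13
position: [0.4653, -0.1843, 0.0713]
ee_rot: [0.791, -0.344, 0.2, -0.464]
wrist_force: [-1.3, -1.0, 5.8]
grip_width: 0.0581
```

Contact at z≈0.0713. Now release, retreat, go up, and move to mould 3 (index 3).

{"method": "send_rows", "body": {
  "dp": [
    [0, -0.0005, -0.0003],
    [0, -0.0005, -0.0003],
    [0, -0.0005, -0.0003],
    [0, -0.0005, -0.0003],
    [0, -0.0005, -0.0003],
    [0, -0.0005, -0.0003],
    [0, -0.0005, -0.0003],
    [0, -0.0005, -0.0003],
    [0, -0.0005, -0.02],
    [0, -0.0005, -0.05],
    [0, -0.0005, -0.08],
    [0, -0.0005, -0.11],
    [0, -0.0005, -0.11]
  ],
  "turn": [
    [0, 0, 0],
    [0, 0, 0],
    [0, 0, 0],
    [0, 0, 0],
    [0, 0, 0],
    [0, 0, 0],
    [0, 0, 0],
    [0, 0, 0],
    [0, 0, 0],
    [0, 0, 0],
    [0, 0, 0],
    [0, 0, 0],
    [0, 0, 0]
  ],
  "claw": [1, 1, -0.5, -0.8, -0.8, -0.8, -0.8, -0.8, -0.8, -0.8, -0.8, -0.8, -0.8]
}}

```text
time: 31.22
position: [0.3946, -0.2542, 0.1275]
ee_rot: [0.792, -0.345, 0.203, -0.46]
wrist_force: [0.5, -0.8, -0.1]
grip_width: 0.0768
```

{"method": "send_rows", "body": {
  "dp": [
    [0.001, -0.03, -0.018],
    [0.001, -0.06, -0.036],
    [0.001, -0.1, -0.057],
    [0.001, -0.13, -0.074],
    [0.001, -0.13, -0.074],
    [0.001, -0.13, -0.074]
  ],
  "turn": [
    [0, 0, 0],
    [0, 0, 0],
    [0, 0, 0],
    [0, 0, 0],
    [0, 0, 0],
    [0, 0, 0]
  ],
  "claw": [-0.8, -0.8, -0.8, -0.8, -0.8, -0.8]
}}

```text
time: 31.72
position: [0.3963, -0.2513, 0.2763]
ee_rot: [0.793, -0.343, 0.202, -0.461]
wrist_force: [0.4, 0.5, -0.3]
grip_width: 0.0767
```

Run:
```python
from st import *
c=now(); im=cupcheck(); h.cv2.imwrite("pics/s13.png",im)
pp,pr=pick(MD[3],1,-1,AL,zg=.027); c=seg("above",*c[:2],pp-.08*pr.apply([0,0,1]),pr,c[2]); seg("down",*c[:2],pp,pr,c[2])
```

```text
t 31.72 pos [ 0.3963 -0.2513  0.2763] w 0.0767 F [ 0.4  0.5 -0.3] M [-0.23  0.31 -0.01]
nest (array([ 0.59243792, -0.02774474]), np.float64(0.9620488882064819))
above     n=13 cost=0.0 step=0.24 dp=[-0.3291 -0.0327  0.4234] turn=[-1.5512  0.1161  0.4373] rmin=[-1.15 -0.39  1.8  -0.02  1.07 -0.53] rmax=[0.32 0.4  2.35 0.87 1.53 1.55]
down      n=2 cost=0.0 step=0.08 dp=[-0.   -0.    0.08] turn=[0. 0. 0.] rmin=[ 0.31  0.42  1.86 -0.02  1.32  1.55] rmax=[ 0.32  0.44  1.9  -0.01  1.39  1.55]
```

{"method": "send_rows", "body": {
  "dp": [
    [-0.329, -0.033, 0.423],
    [-0.329, -0.033, 0.423],
    [-0.329, -0.033, 0.423],
    [-0.329, -0.033, 0.423],
    [-0.329, -0.033, 0.423],
    [-0.329, -0.033, 0.423],
    [-0.329, -0.033, 0.423],
    [-0.329, -0.033, 0.423],
    [-0.329, -0.033, 0.423],
    [-0.329, -0.033, 0.423],
    [-0.329, -0.033, 0.423],
    [-0.329, -0.033, 0.423],
    [-0.329, -0.033, 0.423],
    [-0.329, -0.033, 0.423],
    [-0.329, -0.033, 0.423],
    [-0.329, -0.033, 0.423],
    [-0.329, -0.033, 0.423],
    [-0.329, -0.033, 0.423],
    [-0.329, -0.033, 0.423],
    [-0.329, -0.033, 0.423]
  ],
  "turn": [
    [-1.551, 0.116, 0.437],
    [-1.551, 0.116, 0.437],
    [-1.551, 0.116, 0.437],
    [-1.551, 0.116, 0.437],
    [-1.551, 0.116, 0.437],
    [-1.551, 0.116, 0.437],
    [-1.551, 0.116, 0.437],
    [-1.551, 0.116, 0.437],
    [-1.551, 0.116, 0.437],
    [-1.551, 0.116, 0.437],
    [-1.551, 0.116, 0.437],
    [-1.551, 0.116, 0.437],
    [-1.551, 0.116, 0.437],
    [-1.551, 0.116, 0.437],
    [-1.551, 0.116, 0.437],
    [-1.551, 0.116, 0.437],
    [-1.551, 0.116, 0.437],
    [-1.551, 0.116, 0.437],
    [-1.551, 0.116, 0.437],
    [-1.551, 0.116, 0.437]
  ],
  "claw": [-0.8, -0.8, -0.8, -0.8, -0.8, -0.8, -0.8, -0.8, -0.8, -0.8, -0.8, -0.8, -0.8, -0.8, -0.8, -0.8, -0.8, -0.8, -0.8, -0.8]
}}

```text
time: 33.43
position: [0.4527, 0.2514, 0.0984]
ee_rot: [0.791, -0.557, -0.149, 0.206]
wrist_force: [0.1, -0.2, -0.9]
grip_width: 0.0768
```

Run:
```python
from st import *
c=now(); im=cupcheck(); h.cv2.imwrite("pics/s14.png",im); stand(im,.055)
t=h.optics.grab_frame("top")[:,:,::-1].copy(); h.cv2.imwrite("pics/t14.png",t); stand(t,.11,"top"); stand(t,.055,"top")
pp,pr=pick(MD[3],1,-1,AL,zg=.027); seg("down",*c[:2],pp,pr,c[2])
```

```text
t 33.43 pos [0.4527 0.2514 0.0984] w 0.0768 F [ 0.1 -0.2 -0.9] M [ 0.11 -0.22 -0.04]
nest (array([ 0.59232237, -0.02770599]), np.float64(0.9618865847587585))
stand 0.055 want [ 0.476 -0.174  0.752] got [ 0.481 -0.171  0.742] 0.782
stand 0.11 want [ 0.517 -0.136  0.752] got [ 0.514 -0.136  0.745] 0.882
stand 0.055 want [ 0.476 -0.174  0.752] got [ 0.474 -0.175  0.768] 0.903
down      n=2 cost=0.0 step=0.08 dp=[ 0.0008 -0.0014  0.0832] turn=[-0.0049  0.0062  0.0012] rmin=[ 0.31  0.41  1.85 -0.02  1.32  1.55] rmax=[ 0.32  0.44  1.9  -0.01  1.39  1.55]
```

Two moulds are standing correctly. Next is the third mould.

{"method": "send_rows", "body": {
  "dp": [
    [0.001, -0.001, 0.03],
    [0.001, -0.001, 0.06],
    [0.001, -0.001, 0.082],
    [0.001, -0.001, 0.083],
    [0.001, -0.001, 0.083],
    [0.001, -0.001, 0.083],
    [0.001, -0.001, 0.083],
    [0.001, -0.001, 0.083],
    [0.001, -0.001, 0.083],
    [0.001, -0.001, 0.083],
    [0.001, -0.001, 0.083],
    [0.001, -0.001, 0.083]
  ],
  "turn": [
    [-0.005, 0.006, 0.001],
    [-0.005, 0.006, 0.001],
    [-0.005, 0.006, 0.001],
    [-0.005, 0.006, 0.001],
    [-0.005, 0.006, 0.001],
    [-0.005, 0.006, 0.001],
    [-0.005, 0.006, 0.001],
    [-0.005, 0.006, 0.001],
    [-0.005, 0.006, 0.001],
    [-0.005, 0.006, 0.001],
    [-0.005, 0.006, 0.001],
    [-0.005, 0.006, 0.001]
  ],
  "claw": [-0.8, -0.8, -0.8, -0.8, -0.8, 1, 1, 1, 1, 1, 1, 1]
}}

```text
time: 34.53
position: [0.4174, 0.2391, 0.0259]
ee_rot: [0.791, -0.556, -0.147, 0.21]
wrist_force: [3.3, 1.0, 5.8]
grip_width: 0.0581
```

Run:
```python
from st import *
c=now(); grasp(3,*c[:2])
c2=seg("lift",*c[:2],c[0]+[0,0,.2],c[1],c[2]); c2=seg("hover",*c2[:2],*placed(0,.15),c2[2])
```

```text
t 34.53 pos [0.4174 0.2391 0.0259] w 0.0581 F [3.3 1.  5.8] M [-0.02 -0.13 -0.  ]
rel [ 0.0134 -0.      0.0134] yaw err 0.001756644836144572
lift      n=5 cost=0.0 step=0.07 dp=[ 0.      0.0991 -0.1737] turn=[0. 0. 0.] rmin=[ 0.32  0.16  1.83 -0.02  1.39  1.54] rmax=[ 0.32  0.37  1.9  -0.01  1.67  1.55]
hover     n=13 cost=0.0 step=0.24 dp=[0.4355 0.1256 0.0769] turn=[ 1.5472 -0.119  -0.4345] rmin=[-1.13 -0.37  1.92 -0.03  1.18 -0.68] rmax=[0.24 0.05 2.29 0.98 1.57 1.44]
```

{"method": "send_rows", "body": {
  "dp": [
    [0, 0.01, -0.02],
    [0, 0.03, -0.055],
    [0, 0.05, -0.09],
    [0, 0.07, -0.125],
    [0, 0.099, -0.174],
    [0, 0.099, -0.174],
    [0, 0.099, -0.174]
  ],
  "turn": [
    [0, 0, 0],
    [0, 0, 0],
    [0, 0, 0],
    [0, 0, 0],
    [0, 0, 0],
    [0, 0, 0],
    [0, 0, 0]
  ],
  "claw": [1, 1, 1, 1, 1, 1, 1]
}}

```text
time: 35.12
position: [0.4183, 0.2396, 0.2292]
ee_rot: [0.792, -0.556, -0.146, 0.208]
wrist_force: [0.3, 0.4, -1.0]
grip_width: 0.0585
```

{"method": "send_rows", "body": {
  "dp": [
    [0.4355, 0.1255, 0.077],
    [0.4355, 0.1255, 0.077],
    [0.4355, 0.1255, 0.077],
    [0.4355, 0.1255, 0.077],
    [0.4355, 0.1255, 0.077],
    [0.4355, 0.1255, 0.077],
    [0.4355, 0.1255, 0.077],
    [0.4355, 0.1255, 0.077],
    [0.4355, 0.1255, 0.077],
    [0.4355, 0.1255, 0.077],
    [0.4355, 0.1255, 0.077],
    [0.4355, 0.1255, 0.077],
    [0.4355, 0.1255, 0.077],
    [0.4355, 0.1255, 0.077],
    [0.4355, 0.1255, 0.077],
    [0.4355, 0.1255, 0.077],
    [0.4355, 0.1255, 0.077],
    [0.4355, 0.1255, 0.077],
    [0.4355, 0.1255, 0.077],
    [0.4355, 0.1255, 0.077]
  ],
  "turn": [
    [1.547, -0.119, -0.4345],
    [1.547, -0.119, -0.4345],
    [1.547, -0.119, -0.4345],
    [1.547, -0.119, -0.4345],
    [1.547, -0.119, -0.4345],
    [1.547, -0.119, -0.4345],
    [1.547, -0.119, -0.4345],
    [1.547, -0.119, -0.4345],
    [1.547, -0.119, -0.4345],
    [1.547, -0.119, -0.4345],
    [1.547, -0.119, -0.4345],
    [1.547, -0.119, -0.4345],
    [1.547, -0.119, -0.4345],
    [1.547, -0.119, -0.4345],
    [1.547, -0.119, -0.4345],
    [1.547, -0.119, -0.4345],
    [1.547, -0.119, -0.4345],
    [1.547, -0.119, -0.4345],
    [1.547, -0.119, -0.4345],
    [1.547, -0.119, -0.4345]
  ],
  "claw": [1, 1, 1, 1, 1, 1, 1, 1, 1, 1, 1, 1, 1, 1, 1, 1, 1, 1, 1, 1]
}}

```text
time: 36.78
position: [0.4254, -0.2203, 0.2205]
ee_rot: [0.795, -0.344, 0.198, -0.458]
wrist_force: [-0.6, -0.4, -1.1]
grip_width: 0.0583
```

Run:
```python
from st import *
c=now(); c2=seg("lower3",*c[:2],*placed(0,.003),c[2])
```

```text
t 36.78 pos [ 0.4254 -0.2203  0.2205] w 0.0583 F [-0.6 -0.4 -1.1] M [-0.37  0.39 -0.  ]
lower3    n=4 cost=0.0 step=0.1 dp=[0.0012 0.1261 0.0739] turn=[0.0074 0.0022 0.0001] rmin=[-1.13  0.05  2.23  0.98  1.32 -0.96] rmax=[-1.13  0.28  2.24  1.02  1.45 -0.76]
```

{"method": "send_rows", "body": {
  "dp": [
    [0.0012, 0.02, 0.012],
    [0.0012, 0.05, 0.03],
    [0.0012, 0.08, 0.048],
    [0.0012, 0.1, 0.06],
    [0.0012, 0.115, 0.068],
    [0.0012, 0.122, 0.072],
    [0.0012, 0.126, 0.074],
    [0.0012, 0.126, 0.074],
    [0.0012, 0.126, 0.074],
    [0.0012, 0.126, 0.074]
  ],
  "turn": [
    [0.007, 0.002, 0],
    [0.007, 0.002, 0],
    [0.007, 0.002, 0],
    [0.007, 0.002, 0],
    [0.007, 0.002, 0],
    [0.007, 0.002, 0],
    [0.007, 0.002, 0],
    [0.007, 0.002, 0],
    [0.007, 0.002, 0],
    [0.007, 0.002, 0]
  ],
  "claw": [1, 1, 1, 1, 1, 1, 1, 1, 1, 1]
}}

```text
time: 37.62
position: [0.4266, -0.2216, 0.0748]
ee_rot: [0.793, -0.345, 0.201, -0.461]
wrist_force: [-0.2, -0.2, -0.6]
grip_width: 0.0581
```

{"method": "send_rows", "body": {
  "dp": [
    [0, 0.0009, 0.0005],
    [0, 0.0017, 0.001],
    [0, 0.0017, 0.001],
    [0, 0.0017, 0.001]
  ],
  "turn": [
    [0, 0, 0],
    [0, 0, 0],
    [0, 0, 0],
    [0, 0, 0]
  ],
  "claw": [1, 1, 1, 1]
}}

```text
time: 37.95
position: [0.4261, -0.2209, 0.0718]
ee_rot: [0.793, -0.345, 0.2, -0.461]
wrist_force: [-0.1, 1.0, -0.9]
grip_width: 0.0582
```

{"method": "send_rows", "body": {
  "dp": [
    [0, 0.0009, 0.0005],
    [0, 0.0009, 0.0005],
    [0, 0.0009, 0.0005],
    [0, 0.0009, 0.0005]
  ],
  "turn": [
    [0, 0, 0],
    [0, 0, 0],
    [0, 0, 0],
    [0, 0, 0]
  ],
  "claw": [1, 1, 1, 1]
}}

```text
time: 38.28
position: [0.4263, -0.2209, 0.0712]
ee_rot: [0.792, -0.345, 0.2, -0.462]
wrist_force: [-2.0, 1.5, 4.6]
grip_width: 0.0583
```

{"method": "send_rows", "body": {
  "dp": [
    [0, 0.0009, 0.0005],
    [0, 0.0009, 0.0005],
    [0, 0.0009, 0.0005],
    [0, 0.0009, 0.0005]
  ],
  "turn": [
    [0, 0, 0],
    [0, 0, 0],
    [0, 0, 0],
    [0, 0, 0]
  ],
  "claw": [1, 1, 1, 1]
}}

```text
time: 38.62
position: [0.4264, -0.2209, 0.0711]
ee_rot: [0.792, -0.344, 0.2, -0.463]
wrist_force: [-4.2, 0.4, 9.3]
grip_width: 0.0586
```

{"method": "send_rows", "body": {
  "dp": [
    [0, -0.0012, -0.0007],
    [0, -0.0012, -0.0007],
    [0, -0.0012, -0.0007],
    [0, -0.0012, -0.0007],
    [0, -0.0012, -0.0007],
    [0, -0.0012, -0.0007],
    [0, -0.0012, -0.0007],
    [0, -0.0012, -0.0007],
    [0, -0.0012, -0.02],
    [0, -0.0012, -0.05],
    [0, -0.0012, -0.08],
    [0, -0.0012, -0.11],
    [0, -0.0012, -0.11]
  ],
  "turn": [
    [0, 0, 0],
    [0, 0, 0],
    [0, 0, 0],
    [0, 0, 0],
    [0, 0, 0],
    [0, 0, 0],
    [0, 0, 0],
    [0, 0, 0],
    [0, 0, 0],
    [0, 0, 0],
    [0, 0, 0],
    [0, 0, 0],
    [0, 0, 0]
  ],
  "claw": [1, 1, -0.5, -0.8, -0.8, -0.8, -0.8, -0.8, -0.8, -0.8, -0.8, -0.8, -0.8]
}}

```text
time: 39.7
position: [0.3558, -0.2906, 0.1277]
ee_rot: [0.793, -0.346, 0.203, -0.458]
wrist_force: [0.8, -0.3, -0.3]
grip_width: 0.0769
```

{"method": "send_rows", "body": {
  "dp": [
    [0.001, -0.03, -0.018],
    [0.001, -0.06, -0.036],
    [0.001, -0.1, -0.057],
    [0.001, -0.13, -0.074],
    [0.001, -0.13, -0.074],
    [0.001, -0.13, -0.074]
  ],
  "turn": [
    [0, 0, 0],
    [0, 0, 0],
    [0, 0, 0],
    [0, 0, 0],
    [0, 0, 0],
    [0, 0, 0]
  ],
  "claw": [-0.8, -0.8, -0.8, -0.8, -0.8, -0.8]
}}

```text
time: 40.2
position: [0.358, -0.2872, 0.2764]
ee_rot: [0.794, -0.344, 0.201, -0.459]
wrist_force: [-0.8, 0.2, -0.7]
grip_width: 0.0767
```

Run:
```python
from st import *
c=now(); 
pp,pr=pick(MD[0],1,-1,AL,zg=.027); c=seg("above",*c[:2],pp-.08*pr.apply([0,0,1]),pr,c[2]); seg("down",*c[:2],pp,pr,c[2])
```

```text
t 40.2 pos [ 0.358  -0.2872  0.2764] w 0.0767 F [-0.8  0.2 -0.7] M [-0.27  0.28  0.04]
above     n=19 cost=0.0 step=0.24 dp=[-0.3207 -0.1755  0.6698] turn=[-1.5137  0.1812  0.6803] rmin=[-1.24 -0.34  1.14  0.02  1.13 -0.57] rmax=[0.39 0.83 2.29 0.83 1.67 1.83]
down      n=2 cost=0.0 step=0.07 dp=[ 0.   -0.    0.08] turn=[0. 0. 0.] rmin=[0.4  0.83 1.22 0.14 1.53 1.82] rmax=[0.41 0.83 1.28 0.14 1.6  1.82]
```

{"method": "send_rows", "body": {
  "dp": [
    [-0.3205, -0.1755, 0.67],
    [-0.3205, -0.1755, 0.67],
    [-0.3205, -0.1755, 0.67],
    [-0.3205, -0.1755, 0.67],
    [-0.3205, -0.1755, 0.67],
    [-0.3205, -0.1755, 0.67],
    [-0.3205, -0.1755, 0.67],
    [-0.3205, -0.1755, 0.67],
    [-0.3205, -0.1755, 0.67],
    [-0.3205, -0.1755, 0.67],
    [-0.3205, -0.1755, 0.67],
    [-0.3205, -0.1755, 0.67],
    [-0.3205, -0.1755, 0.67],
    [-0.3205, -0.1755, 0.67],
    [-0.3205, -0.1755, 0.67],
    [-0.3205, -0.1755, 0.67],
    [-0.3205, -0.1755, 0.67],
    [-0.3205, -0.1755, 0.67],
    [-0.3205, -0.1755, 0.67],
    [-0.3205, -0.1755, 0.67]
  ],
  "turn": [
    [-1.514, 0.181, 0.68],
    [-1.514, 0.181, 0.68],
    [-1.514, 0.181, 0.68],
    [-1.514, 0.181, 0.68],
    [-1.514, 0.181, 0.68],
    [-1.514, 0.181, 0.68],
    [-1.514, 0.181, 0.68],
    [-1.514, 0.181, 0.68],
    [-1.514, 0.181, 0.68],
    [-1.514, 0.181, 0.68],
    [-1.514, 0.181, 0.68],
    [-1.514, 0.181, 0.68],
    [-1.514, 0.181, 0.68],
    [-1.514, 0.181, 0.68],
    [-1.514, 0.181, 0.68],
    [-1.514, 0.181, 0.68],
    [-1.514, 0.181, 0.68],
    [-1.514, 0.181, 0.68],
    [-1.514, 0.181, 0.68],
    [-1.514, 0.181, 0.68]
  ],
  "claw": [-0.8, -0.8, -0.8, -0.8, -0.8, -0.8, -0.8, -0.8, -0.8, -0.8, -0.8, -0.8, -0.8, -0.8, -0.8, -0.8, -0.8, -0.8, -0.8, -0.8]
}}

```text
time: 41.87
position: [0.6261, 0.4081, 0.0904]
ee_rot: [0.722, -0.641, -0.175, 0.193]
wrist_force: [-0.0, 0.1, 0.4]
grip_width: 0.0771
```

{"method": "send_rows", "body": {
  "dp": [
    [0, 0, 0],
    [0, 0, 0],
    [0, 0, 0]
  ],
  "turn": [
    [0, 0, 0],
    [0, 0, 0],
    [0, 0, 0]
  ],
  "claw": [-0.8, -0.8, -0.8]
}}

```text
time: 42.12
position: [0.6271, 0.4035, 0.094]
ee_rot: [0.722, -0.642, -0.174, 0.192]
wrist_force: [0.0, -0.5, 0.3]
grip_width: 0.0769
```

Run:
```python
from st import *
c=now(); im=cupcheck(); h.cv2.imwrite("pics/s15.png",im)
t=h.optics.grab_frame("top")[:,:,::-1].copy(); h.cv2.imwrite("pics/t15.png",t); [stand(t,s,"top") for s in(.11,.055,0)]
pp,pr=pick(MD[0],1,-1,AL,zg=.027); seg("down",*c[:2],pp,pr,c[2])
```

```text
t 42.12 pos [0.6271 0.4035 0.094 ] w 0.0769 F [ 0.  -0.5  0.3] M [-0.01 -0.19  0.03]
nest (array([ 0.59243792, -0.02774474]), np.float64(0.9620488882064819))
stand 0.11 want [ 0.517 -0.136  0.752] got [ 0.515 -0.136  0.733] 0.889
stand 0.055 want [ 0.476 -0.174  0.752] got [ 0.473 -0.175  0.766] 0.914
stand 0 want [ 0.436 -0.211  0.752] got [ 0.433 -0.212  0.732] 0.907
down      n=2 cost=0.0 step=0.08 dp=[ 0.0011 -0.0011  0.0788] turn=[0.0048 0.0038 0.0025] rmin=[0.4  0.83 1.22 0.14 1.53 1.82] rmax=[0.41 0.83 1.28 0.14 1.6  1.82]
```

{"method": "send_rows", "body": {
  "dp": [
    [0.001, -0.001, 0.03],
    [0.001, -0.001, 0.06],
    [0.001, -0.001, 0.078],
    [0.001, -0.001, 0.079],
    [0.001, -0.001, 0.079],
    [0.001, -0.001, 0.079],
    [0.001, -0.001, 0.079],
    [0.001, -0.001, 0.079],
    [0.001, -0.001, 0.079],
    [0.001, -0.001, 0.079],
    [0.001, -0.001, 0.079],
    [0.001, -0.001, 0.079]
  ],
  "turn": [
    [0.005, 0.004, 0.0025],
    [0.005, 0.004, 0.0025],
    [0.005, 0.004, 0.0025],
    [0.005, 0.004, 0.0025],
    [0.005, 0.004, 0.0025],
    [0.005, 0.004, 0.0025],
    [0.005, 0.004, 0.0025],
    [0.005, 0.004, 0.0025],
    [0.005, 0.004, 0.0025],
    [0.005, 0.004, 0.0025],
    [0.005, 0.004, 0.0025],
    [0.005, 0.004, 0.0025]
  ],
  "claw": [-0.8, -0.8, -0.8, -0.8, -0.8, 1, 1, 1, 1, 1, 1, 1]
}}

```text
time: 43.22
position: [0.5929, 0.3997, 0.0306]
ee_rot: [0.722, -0.644, -0.169, 0.187]
wrist_force: [3.8, -1.1, 6.1]
grip_width: 0.0577
```

Run:
```python
from st import *
c=now(); grasp(0,*c[:2])
c2=seg("lift",*c[:2],c[0]+[0,0,.2],c[1],c[2]); c2=seg("hover",*c2[:2],*placed(-.055,.15),c2[2])
```

```text
t 43.22 pos [0.5929 0.3997 0.0306] w 0.0577 F [ 3.8 -1.1  6.1] M [-0.1  -0.33  0.  ]
rel [ 0.0151 -0.      0.0181] yaw err -0.0009205968080849836
lift      n=5 cost=0.0 step=0.06 dp=[-0.0005  0.0976 -0.1746] turn=[0. 0. 0.] rmin=[0.4  0.63 1.19 0.14 1.59 1.83] rmax=[0.4  0.78 1.27 0.15 1.8  1.86]
hover     n=17 cost=0.0 step=0.27 dp=[0.6329 0.2449 0.1436] turn=[ 1.5112 -0.1904 -0.6831] rmin=[-1.26 -0.37  1.36  0.1   0.98 -0.74] rmax=[0.37 0.5  2.39 1.02 1.66 1.76]
```

{"method": "send_rows", "body": {
  "dp": [
    [0, 0.01, -0.02],
    [0, 0.03, -0.055],
    [0, 0.05, -0.09],
    [0, 0.07, -0.125],
    [0, 0.0975, -0.1745],
    [0, 0.0975, -0.1745],
    [0, 0.0975, -0.1745]
  ],
  "turn": [
    [0, 0, 0],
    [0, 0, 0],
    [0, 0, 0],
    [0, 0, 0],
    [0, 0, 0],
    [0, 0, 0],
    [0, 0, 0]
  ],
  "claw": [1, 1, 1, 1, 1, 1, 1],
  "grip_force": 70
}}

```text
time: 43.8
position: [0.5935, 0.4003, 0.2344]
ee_rot: [0.723, -0.644, -0.168, 0.185]
wrist_force: [0.6, 1.3, -0.1]
grip_width: 0.0571
```

Run:
```python
from st import *
c=now(); seg("hover",*c[:2],*placed(-.055,.15),c[2])
```

```text
t 43.8 pos [0.5935 0.4003 0.2344] w 0.0571 F [ 0.6  1.3 -0.1] M [ 0.06 -0.32 -0.01]
hover     n=17 cost=0.0 step=0.27 dp=[0.6332 0.2456 0.1449] turn=[ 1.5056 -0.1892 -0.6819] rmin=[-1.26 -0.37  1.36  0.1   0.98 -0.74] rmax=[0.37 0.5  2.4  1.02 1.66 1.76]
```

{"method": "send_rows", "body": {
  "dp": [
    [0.633, 0.2455, 0.145],
    [0.633, 0.2455, 0.145],
    [0.633, 0.2455, 0.145],
    [0.633, 0.2455, 0.145],
    [0.633, 0.2455, 0.145],
    [0.633, 0.2455, 0.145],
    [0.633, 0.2455, 0.145],
    [0.633, 0.2455, 0.145],
    [0.633, 0.2455, 0.145],
    [0.633, 0.2455, 0.145],
    [0.633, 0.2455, 0.145],
    [0.633, 0.2455, 0.145],
    [0.633, 0.2455, 0.145],
    [0.633, 0.2455, 0.145],
    [0.633, 0.2455, 0.145],
    [0.633, 0.2455, 0.145],
    [0.633, 0.2455, 0.145],
    [0.633, 0.2455, 0.145],
    [0.633, 0.2455, 0.145],
    [0.633, 0.2455, 0.145]
  ],
  "turn": [
    [1.5055, -0.189, -0.682],
    [1.5055, -0.189, -0.682],
    [1.5055, -0.189, -0.682],
    [1.5055, -0.189, -0.682],
    [1.5055, -0.189, -0.682],
    [1.5055, -0.189, -0.682],
    [1.5055, -0.189, -0.682],
    [1.5055, -0.189, -0.682],
    [1.5055, -0.189, -0.682],
    [1.5055, -0.189, -0.682],
    [1.5055, -0.189, -0.682],
    [1.5055, -0.189, -0.682],
    [1.5055, -0.189, -0.682],
    [1.5055, -0.189, -0.682],
    [1.5055, -0.189, -0.682],
    [1.5055, -0.189, -0.682],
    [1.5055, -0.189, -0.682],
    [1.5055, -0.189, -0.682],
    [1.5055, -0.189, -0.682],
    [1.5055, -0.189, -0.682]
  ],
  "claw": [1, 1, 1, 1, 1, 1, 1, 1, 1, 1, 1, 1, 1, 1, 1, 1, 1, 1, 1, 1]
}}

```text
time: 45.47
position: [0.3793, -0.2671, 0.2195]
ee_rot: [0.793, -0.348, 0.198, -0.46]
wrist_force: [-0.5, -0.6, -1.0]
grip_width: 0.0574
```

Run:
```python
from st import *
c=now(); c=seg("rest",*c[:2],*placed(-.055,.15),c[2]); seg("lower3",*c[:2],*placed(-.055,.003),c[2])
```

```text
t 45.47 pos [ 0.3793 -0.2671  0.2195] w 0.0574 F [-0.5 -0.6 -1. ] M [-0.38  0.43  0.  ]
rest      n=1 cost=0.0 step=0.01 dp=[-0.0018 -0.0063  0.0039] turn=[ 0.0127 -0.0038 -0.0088] rmin=[-1.26 -0.01  2.19  0.91  1.59 -0.74] rmax=[-1.26 -0.01  2.19  0.91  1.59 -0.74]
lower3    n=4 cost=0.0 step=0.09 dp=[0.     0.1283 0.0717] turn=[0. 0. 0.] rmin=[-1.26  0.07  2.21  0.91  1.4  -1.  ] rmax=[-1.26  0.3   2.21  0.93  1.54 -0.81]
```

{"method": "send_rows", "body": {
  "dp": [
    [-0.002, -0.006, 0.004],
    [-0.002, 0.0, 0.008],
    [-0.002, 0.03, 0.025],
    [-0.002, 0.06, 0.041],
    [-0.002, 0.09, 0.058],
    [-0.002, 0.11, 0.069],
    [-0.002, 0.117, 0.073],
    [-0.002, 0.122, 0.0755],
    [-0.002, 0.122, 0.0755],
    [-0.002, 0.122, 0.0755],
    [-0.002, 0.122, 0.0755]
  ],
  "turn": [
    [0.0127, -0.004, -0.009],
    [0.0127, -0.004, -0.009],
    [0.0127, -0.004, -0.009],
    [0.0127, -0.004, -0.009],
    [0.0127, -0.004, -0.009],
    [0.0127, -0.004, -0.009],
    [0.0127, -0.004, -0.009],
    [0.0127, -0.004, -0.009],
    [0.0127, -0.004, -0.009],
    [0.0127, -0.004, -0.009],
    [0.0127, -0.004, -0.009]
  ],
  "claw": [1, 1, 1, 1, 1, 1, 1, 1, 1, 1, 1]
}}

```text
time: 46.38
position: [0.3829, -0.2578, 0.0793]
ee_rot: [0.794, -0.338, 0.201, -0.464]
wrist_force: [0.3, -0.1, -0.2]
grip_width: 0.057
```

Run:
```python
from st import *
c=now(); seg("lower0",*c[:2],*placed(-.055,.0),c[2])
```

```text
t 46.38 pos [ 0.3829 -0.2578  0.0793] w 0.057 F [ 0.3 -0.1 -0.2] M [-0.39  0.42  0.  ]
lower0    n=1 cost=0.0 step=0.02 dp=[0.0025 0.0066 0.001 ] turn=[-0.0002  0.0047  0.0084] rmin=[-1.26  0.31  2.21  0.93  1.39 -1.  ] rmax=[-1.26  0.31  2.21  0.93  1.39 -1.  ]
```

{"method": "send_rows", "body": {
  "dp": [
    [0.0025, 0.002, 0.0],
    [0.0025, 0.004, 0.0],
    [0.0025, 0.0055, 0.0005],
    [0.0025, 0.0055, 0.0005],
    [0.0025, 0.0055, 0.0005]
  ],
  "turn": [
    [0, 0.005, 0.008],
    [0, 0.005, 0.008],
    [0, 0.005, 0.008],
    [0, 0.005, 0.008],
    [0, 0.005, 0.008]
  ],
  "claw": [1, 1, 1, 1, 1]
}}

```text
time: 46.8
position: [0.3824, -0.2606, 0.073]
ee_rot: [0.791, -0.343, 0.2, -0.465]
wrist_force: [-0.2, 0.2, -1.2]
grip_width: 0.0575
```

{"method": "send_rows", "body": {
  "dp": [
    [0, 0.0009, 0.0005],
    [0, 0.0009, 0.0005],
    [0, 0.0009, 0.0005],
    [0, 0.0009, 0.0005]
  ],
  "turn": [
    [0, 0, 0],
    [0, 0, 0],
    [0, 0, 0],
    [0, 0, 0]
  ],
  "claw": [1, 1, 1, 1]
}}

```text
time: 47.13
position: [0.3824, -0.2605, 0.072]
ee_rot: [0.791, -0.343, 0.2, -0.465]
wrist_force: [0.9, -0.1, -1.4]
grip_width: 0.0577
```

{"method": "send_rows", "body": {
  "dp": [
    [0, 0.0009, 0.0005],
    [0, 0.0009, 0.0005],
    [0, 0.0009, 0.0005],
    [0, 0.0009, 0.0005]
  ],
  "turn": [
    [0, 0, 0],
    [0, 0, 0],
    [0, 0, 0],
    [0, 0, 0]
  ],
  "claw": [1, 1, 1, 1]
}}

```text
time: 47.47
position: [0.3826, -0.2606, 0.0717]
ee_rot: [0.791, -0.343, 0.2, -0.466]
wrist_force: [-0.5, -0.4, 5.6]
grip_width: 0.0573
```

Run:
```python
from st import *
c=now(); seg("lower0",*c[:2],*placed(-.055,.0),c[2])
```

```text
t 47.47 pos [ 0.3826 -0.2606  0.0717] w 0.0573 F [-0.5 -0.4  5.6] M [ 0.41 -0.    0.2 ]
lower0    n=1 cost=0.0 step=0.0 dp=[ 0.0007 -0.001  -0.0009] turn=[-0.0032  0.001  -0.0021] rmin=[-1.26  0.31  2.21  0.93  1.39 -1.  ] rmax=[-1.26  0.31  2.21  0.93  1.39 -1.  ]
```

Contact made. I'll release and go to the last mould (index 1).

{"method": "send_rows", "body": {
  "dp": [
    [0, -0.0005, -0.0003],
    [0, -0.0005, -0.0003],
    [0, -0.0005, -0.0003],
    [0, -0.0005, -0.0003],
    [0, -0.0005, -0.0003],
    [0, -0.0005, -0.0003],
    [0, -0.0005, -0.0003],
    [0, -0.0005, -0.0003],
    [0, -0.0005, -0.02],
    [0, -0.0005, -0.05],
    [0, -0.0005, -0.08],
    [0, -0.0005, -0.11],
    [0, -0.0005, -0.11]
  ],
  "turn": [
    [0, 0, 0],
    [0, 0, 0],
    [0, 0, 0],
    [0, 0, 0],
    [0, 0, 0],
    [0, 0, 0],
    [0, 0, 0],
    [0, 0, 0],
    [0, 0, 0],
    [0, 0, 0],
    [0, 0, 0],
    [0, 0, 0],
    [0, 0, 0]
  ],
  "claw": [1, 1, -0.5, -0.8, -0.8, -0.8, -0.8, -0.8, -0.8, -0.8, -0.8, -0.8, -0.8],
  "grip_force": 60
}}

```text
time: 48.55
position: [0.3114, -0.3314, 0.1276]
ee_rot: [0.792, -0.344, 0.203, -0.462]
wrist_force: [0.8, -0.7, -0.5]
grip_width: 0.077
```

{"method": "send_rows", "body": {
  "dp": [
    [0.001, -0.03, -0.018],
    [0.001, -0.06, -0.036],
    [0.001, -0.1, -0.057],
    [0.001, -0.13, -0.074],
    [0.001, -0.13, -0.074],
    [0.001, -0.13, -0.074]
  ],
  "turn": [
    [0, 0, 0],
    [0, 0, 0],
    [0, 0, 0],
    [0, 0, 0],
    [0, 0, 0],
    [0, 0, 0]
  ],
  "claw": [-0.8, -0.8, -0.8, -0.8, -0.8, -0.8]
}}

```text
time: 49.05
position: [0.313, -0.3287, 0.2763]
ee_rot: [0.792, -0.342, 0.201, -0.463]
wrist_force: [0.2, 0.4, -0.4]
grip_width: 0.0767
```

Run:
```python
from st import *
c=now(); t=h.optics.grab_frame("top")[:,:,::-1].copy(); h.cv2.imwrite("pics/t16.png",t); print(h.moulds(t,h.optics.get_calibration("top"),[MD[1]]))
pp,pr=pick(MD[1],1,-1,AL,zg=.025); c=seg("above",*c[:2],pp-.08*pr.apply([0,0,1]),pr,c[2]); seg("down",*c[:2],pp,pr,c[2])
```

```text
t 49.05 pos [ 0.313  -0.3287  0.2763] w 0.0767 F [ 0.2  0.4 -0.4] M [-0.33  0.31  0.03]
[(array([ 0.4596478 ,  0.38501314, -0.11914764]), np.float64(0.949527382850647))]
above     n=19 cost=0.0 step=0.25 dp=[-0.3793 -0.1489  0.6376] turn=[-1.464   0.2605  0.9535] rmin=[-1.38 -0.46  1.55  0.11  1.19 -0.64] rmax=[0.38 0.57 2.37 0.78 1.68 2.01]
down      n=2 cost=0.0 step=0.07 dp=[-0.   -0.    0.08] turn=[0. 0. 0.] rmin=[0.4  0.59 1.6  0.26 1.35 2.  ] rmax=[0.41 0.61 1.64 0.27 1.41 2.01]
```

{"method": "send_rows", "body": {
  "dp": [
    [-0.3795, -0.149, 0.6375],
    [-0.3795, -0.149, 0.6375],
    [-0.3795, -0.149, 0.6375],
    [-0.3795, -0.149, 0.6375],
    [-0.3795, -0.149, 0.6375],
    [-0.3795, -0.149, 0.6375],
    [-0.3795, -0.149, 0.6375],
    [-0.3795, -0.149, 0.6375],
    [-0.3795, -0.149, 0.6375],
    [-0.3795, -0.149, 0.6375],
    [-0.3795, -0.149, 0.6375],
    [-0.3795, -0.149, 0.6375],
    [-0.3795, -0.149, 0.6375],
    [-0.3795, -0.149, 0.6375],
    [-0.3795, -0.149, 0.6375],
    [-0.3795, -0.149, 0.6375],
    [-0.3795, -0.149, 0.6375],
    [-0.3795, -0.149, 0.6375],
    [-0.3795, -0.149, 0.6375],
    [-0.3795, -0.149, 0.6375]
  ],
  "turn": [
    [-1.464, 0.2605, 0.9535],
    [-1.464, 0.2605, 0.9535],
    [-1.464, 0.2605, 0.9535],
    [-1.464, 0.2605, 0.9535],
    [-1.464, 0.2605, 0.9535],
    [-1.464, 0.2605, 0.9535],
    [-1.464, 0.2605, 0.9535],
    [-1.464, 0.2605, 0.9535],
    [-1.464, 0.2605, 0.9535],
    [-1.464, 0.2605, 0.9535],
    [-1.464, 0.2605, 0.9535],
    [-1.464, 0.2605, 0.9535],
    [-1.464, 0.2605, 0.9535],
    [-1.464, 0.2605, 0.9535],
    [-1.464, 0.2605, 0.9535],
    [-1.464, 0.2605, 0.9535],
    [-1.464, 0.2605, 0.9535],
    [-1.464, 0.2605, 0.9535],
    [-1.464, 0.2605, 0.9535],
    [-1.464, 0.2605, 0.9535]
  ],
  "claw": [-0.8, -0.8, -0.8, -0.8, -0.8, -0.8, -0.8, -0.8, -0.8, -0.8, -0.8, -0.8, -0.8, -0.8, -0.8, -0.8, -0.8, -0.8, -0.8, -0.8]
}}

```text
time: 50.77
position: [0.5093, 0.3819, 0.0905]
ee_rot: [-0.634, 0.728, 0.197, -0.17]
wrist_force: [0.7, 0.4, 0.0]
grip_width: 0.077
```

{"method": "send_rows", "body": {
  "dp": [
    [0, 0, 0],
    [0, 0, 0],
    [0, 0, 0],
    [0, 0, 0]
  ],
  "turn": [
    [0, 0, 0],
    [0, 0, 0],
    [0, 0, 0],
    [0, 0, 0]
  ],
  "claw": [-0.8, -0.8, -0.8, -0.8]
}}

```text
time: 51.1
position: [0.5106, 0.3785, 0.0941]
ee_rot: [-0.634, 0.729, 0.197, -0.168]
wrist_force: [-0.2, -0.1, 0.7]
grip_width: 0.0764
```

```bash
sed -i 's/(.4615,.385,-.14)/(.4615,.385,-.13)/' plan.py
python3 - <<'E'
from st import *
c=now(); im=cupcheck(); h.cv2.imwrite("pics/s17.png",im)
t=h.optics.grab_frame("top")[:,:,::-1].copy(); h.cv2.imwrite("pics/t17.png",t); [stand(t,s,"top") for s in(.11,.055,0,-.055)]
pp,pr=pick(MD[1],1,-1,AL,zg=.025); seg("down",*c[:2],pp,pr,c[2])
E
```

```text
t 51.1 pos [0.5106 0.3785 0.0941] w 0.0764 F [-0.2 -0.1  0.7] M [-0.06 -0.28  0.04]
nest (array([ 0.59243792, -0.02774474]), np.float64(0.9620488882064819))
stand 0.11 want [ 0.517 -0.136  0.752] got [ 0.514 -0.135  0.737] 0.886
stand 0.055 want [ 0.476 -0.174  0.752] got [ 0.473 -0.175  0.789] 0.912
stand 0 want [ 0.436 -0.211  0.752] got [ 0.433 -0.212  0.744] 0.894
stand -0.055 want [ 0.396 -0.249  0.752] got [ 0.393 -0.249  0.732] 0.918
down      n=2 cost=0.0 step=0.07 dp=[ 0.0007 -0.002   0.0807] turn=[ 0.0035  0.0094 -0.0074] rmin=[0.4  0.59 1.6  0.26 1.35 2.  ] rmax=[0.41 0.61 1.64 0.27 1.41 2.  ]
```

{"method": "send_rows", "body": {
  "dp": [
    [0.001, -0.002, 0.03],
    [0.001, -0.002, 0.06],
    [0.001, -0.002, 0.08],
    [0.001, -0.002, 0.081],
    [0.001, -0.002, 0.081],
    [0.001, -0.002, 0.081],
    [0.001, -0.002, 0.081],
    [0.001, -0.002, 0.081],
    [0.001, -0.002, 0.081],
    [0.001, -0.002, 0.081],
    [0.001, -0.002, 0.081],
    [0.001, -0.002, 0.081]
  ],
  "turn": [
    [0.0035, 0.009, -0.007],
    [0.0035, 0.009, -0.007],
    [0.0035, 0.009, -0.007],
    [0.0035, 0.009, -0.007],
    [0.0035, 0.009, -0.007],
    [0.0035, 0.009, -0.007],
    [0.0035, 0.009, -0.007],
    [0.0035, 0.009, -0.007],
    [0.0035, 0.009, -0.007],
    [0.0035, 0.009, -0.007],
    [0.0035, 0.009, -0.007],
    [0.0035, 0.009, -0.007]
  ],
  "claw": [-0.8, -0.8, -0.8, -0.8, -0.8, 1, 1, 1, 1, 1, 1, 1]
}}

```text
time: 52.2
position: [0.4759, 0.385, 0.0266]
ee_rot: [-0.638, 0.727, 0.192, -0.166]
wrist_force: [4.2, -0.3, 6.2]
grip_width: 0.0587
```

Run:
```python
from st import *
c=now(); grasp(1,*c[:2])
c2=seg("lift",*c[:2],c[0]+[0,0,.2],c[1],c[2]); c2=seg("hover",*c2[:2],*placed(-.11,.15),c2[2])
```

```text
t 52.2 pos [0.4759 0.385  0.0266] w 0.0587 F [ 4.2 -0.3  6.2] M [-0.24 -0.2   0.03]
rel [ 0.0143 -0.      0.0141] yaw err -0.0006507597994687142
lift      n=5 cost=0.0 step=0.06 dp=[-0.0008  0.0981 -0.1743] turn=[0. 0. 0.] rmin=[0.41 0.37 1.57 0.26 1.41 2.01] rmax=[0.41 0.55 1.63 0.26 1.65 2.08]
hover     n=17 cost=0.0 step=0.28 dp=[0.6923 0.0345 0.0211] turn=[ 1.4559 -0.2595 -0.9437] rmin=[-1.36 -0.56  1.69  0.17  1.1  -0.79] rmax=[0.37 0.26 2.47 0.92 1.65 1.97]
```

{"method": "send_rows", "body": {
  "dp": [
    [0, 0.01, -0.02],
    [0, 0.03, -0.055],
    [0, 0.05, -0.09],
    [0, 0.07, -0.125],
    [0, 0.0985, -0.174],
    [0, 0.0985, -0.174],
    [0, 0.0985, -0.174]
  ],
  "turn": [
    [0, 0, 0],
    [0, 0, 0],
    [0, 0, 0],
    [0, 0, 0],
    [0, 0, 0],
    [0, 0, 0],
    [0, 0, 0]
  ],
  "claw": [1, 1, 1, 1, 1, 1, 1]
}}

```text
time: 52.78
position: [0.4757, 0.3852, 0.2297]
ee_rot: [-0.639, 0.727, 0.192, -0.163]
wrist_force: [0.2, 0.1, -1.2]
grip_width: 0.0583
```

Run:
```python
from st import *
c=now(); seg("hover",*c[:2],*placed(-.11,.15),c[2])
```

```text
t 52.78 pos [0.4757 0.3852 0.2297] w 0.0583 F [ 0.2  0.1 -1.2] M [-0.07 -0.34 -0.03]
hover     n=17 cost=0.0 step=0.28 dp=[0.6925 0.0346 0.0219] turn=[ 1.451  -0.2575 -0.9424] rmin=[-1.36 -0.56  1.69  0.17  1.1  -0.79] rmax=[0.37 0.26 2.47 0.92 1.65 1.97]
```

Run:
```python
from st import *
c=now(); p1,r1=placed(-.11,.15); w=(c[1].inv()*r1).as_rotvec(); m=(c[0]+p1)/2+[.09,0,0]
c2=seg("mid",*c[:2],m,c[1]*R.from_rotvec(w/2),c[2]); seg("end",*c2[:2],p1,r1,c2[2]); print(c[1].inv().apply(p1-c[0]),w)
```

```text
t 52.78 pos [0.4757 0.3852 0.2297] w 0.0583 F [ 0.2  0.1 -1.2] M [-0.07 -0.34 -0.03]
mid       n=9 cost=0.0 step=0.22 dp=[ 0.3346 -0.0607 -0.0325] turn=[ 0.7255 -0.1287 -0.4712] rmin=[-0.26 -0.19  1.66  0.16  1.05  0.88] rmax=[0.36 0.27 2.14 0.35 1.55 1.96]
end       n=9 cost=0.0 step=0.26 dp=[ 0.2717  0.2302 -0.1152] turn=[ 0.7255 -0.1287 -0.4712] rmin=[-1.36 -0.34  2.16  0.46  1.07 -0.79] rmax=[-0.39  0.03  2.34  0.92  1.65  0.63]
[0.69253222 0.03460389 0.02186155] [ 1.45104644 -0.25745975 -0.94242856]
```

{"method": "send_rows", "body": {
  "dp": [
    [0.3345, -0.0605, -0.0325],
    [0.3345, -0.0605, -0.0325],
    [0.3345, -0.0605, -0.0325],
    [0.3345, -0.0605, -0.0325],
    [0.3345, -0.0605, -0.0325],
    [0.3345, -0.0605, -0.0325],
    [0.3345, -0.0605, -0.0325],
    [0.3345, -0.0605, -0.0325],
    [0.3345, -0.0605, -0.0325],
    [0.3345, -0.0605, -0.0325],
    [0.3345, -0.0605, -0.0325]
  ],
  "turn": [
    [0.7255, -0.129, -0.471],
    [0.7255, -0.129, -0.471],
    [0.7255, -0.129, -0.471],
    [0.7255, -0.129, -0.471],
    [0.7255, -0.129, -0.471],
    [0.7255, -0.129, -0.471],
    [0.7255, -0.129, -0.471],
    [0.7255, -0.129, -0.471],
    [0.7255, -0.129, -0.471],
    [0.7255, -0.129, -0.471],
    [0.7255, -0.129, -0.471]
  ],
  "claw": [1, 1, 1, 1, 1, 1, 1, 1, 1, 1, 1]
}}

```text
time: 53.7
position: [0.4972, 0.0429, 0.2191]
ee_rot: [0.79, -0.592, 0.0, -0.16]
wrist_force: [-0.1, 0.1, -1.7]
grip_width: 0.0584
```

{"method": "send_rows", "body": {
  "dp": [
    [0.2715, 0.23, -0.115],
    [0.2715, 0.23, -0.115],
    [0.2715, 0.23, -0.115],
    [0.2715, 0.23, -0.115],
    [0.2715, 0.23, -0.115],
    [0.2715, 0.23, -0.115],
    [0.2715, 0.23, -0.115],
    [0.2715, 0.23, -0.115],
    [0.2715, 0.23, -0.115],
    [0.2715, 0.23, -0.115],
    [0.2715, 0.23, -0.115],
    [0.2715, 0.23, -0.115],
    [0.2715, 0.23, -0.115],
    [0.2715, 0.23, -0.115],
    [0.2715, 0.23, -0.115],
    [0.2715, 0.23, -0.115]
  ],
  "turn": [
    [0.7255, -0.129, -0.471],
    [0.7255, -0.129, -0.471],
    [0.7255, -0.129, -0.471],
    [0.7255, -0.129, -0.471],
    [0.7255, -0.129, -0.471],
    [0.7255, -0.129, -0.471],
    [0.7255, -0.129, -0.471],
    [0.7255, -0.129, -0.471],
    [0.7255, -0.129, -0.471],
    [0.7255, -0.129, -0.471],
    [0.7255, -0.129, -0.471],
    [0.7255, -0.129, -0.471],
    [0.7255, -0.129, -0.471],
    [0.7255, -0.129, -0.471],
    [0.7255, -0.129, -0.471],
    [0.7255, -0.129, -0.471]
  ],
  "claw": [1, 1, 1, 1, 1, 1, 1, 1, 1, 1, 1, 1, 1, 1, 1, 1]
}}

```text
time: 55.03
position: [0.344, -0.295, 0.2205]
ee_rot: [0.795, -0.343, 0.196, -0.46]
wrist_force: [-0.0, -0.2, -0.9]
grip_width: 0.058
```

Run:
```python
from st import *
c=now(); seg("lower3",*c[:2],*placed(-.11,.003),c[2])
```

```text
t 55.03 pos [ 0.344  -0.295   0.2205] w 0.058 F [-0.  -0.2 -0.9] M [-0.43  0.4   0.01]
lower3    n=4 cost=0.0 step=0.09 dp=[0.0027 0.1257 0.0728] turn=[ 0.0102  0.0043 -0.003 ] rmin=[-1.36  0.1   2.18  0.84  1.45 -1.03] rmax=[-1.36  0.32  2.18  0.85  1.59 -0.86]
```

{"method": "send_rows", "body": {
  "dp": [
    [0.0027, 0.02, 0.012],
    [0.0027, 0.05, 0.03],
    [0.0027, 0.08, 0.047],
    [0.0027, 0.1, 0.059],
    [0.0027, 0.115, 0.067],
    [0.0027, 0.122, 0.071],
    [0.0027, 0.1255, 0.073],
    [0.0027, 0.1255, 0.073],
    [0.0027, 0.1255, 0.073],
    [0.0027, 0.1255, 0.073]
  ],
  "turn": [
    [0.01, 0.004, -0.003],
    [0.01, 0.004, -0.003],
    [0.01, 0.004, -0.003],
    [0.01, 0.004, -0.003],
    [0.01, 0.004, -0.003],
    [0.01, 0.004, -0.003],
    [0.01, 0.004, -0.003],
    [0.01, 0.004, -0.003],
    [0.01, 0.004, -0.003],
    [0.01, 0.004, -0.003]
  ],
  "claw": [1, 1, 1, 1, 1, 1, 1, 1, 1, 1]
}}

```text
time: 55.87
position: [0.3456, -0.2987, 0.0769]
ee_rot: [0.793, -0.342, 0.201, -0.462]
wrist_force: [0.6, -0.8, -1.0]
grip_width: 0.058
```

{"method": "send_rows", "body": {
  "dp": [
    [0, 0.0009, 0.0005],
    [0, 0.0017, 0.001],
    [0, 0.0017, 0.001],
    [0, 0.0017, 0.001]
  ],
  "turn": [
    [0, 0, 0],
    [0, 0, 0],
    [0, 0, 0],
    [0, 0, 0]
  ],
  "claw": [1, 1, 1, 1]
}}

```text
time: 56.2
position: [0.3453, -0.2981, 0.074]
ee_rot: [0.792, -0.343, 0.201, -0.463]
wrist_force: [-0.0, 0.2, -1.6]
grip_width: 0.0585
```

{"method": "send_rows", "body": {
  "dp": [
    [0, 0.0009, 0.0005],
    [0, 0.0009, 0.0005],
    [0, 0.0009, 0.0005],
    [0, 0.0009, 0.0005]
  ],
  "turn": [
    [0, 0, 0],
    [0, 0, 0],
    [0, 0, 0],
    [0, 0, 0]
  ],
  "claw": [1, 1, 1, 1]
}}

```text
time: 56.53
position: [0.3452, -0.298, 0.0727]
ee_rot: [0.792, -0.343, 0.201, -0.463]
wrist_force: [0.1, -0.3, -0.5]
grip_width: 0.0581
```

Run:
```python
from st import *
c=now(); seg("lower0",*c[:2],*placed(-.11,.0),c[2])
```

```text
t 56.53 pos [ 0.3452 -0.298   0.0727] w 0.0581 F [ 0.1 -0.3 -0.5] M [-0.35  0.38  0.1 ]
lower0    n=1 cost=0.0 step=0.0 dp=[-0.001  -0.0004  0.0015] turn=[ 0.0003 -0.0024 -0.0007] rmin=[-1.36  0.33  2.17  0.85  1.44 -1.03] rmax=[-1.36  0.33  2.17  0.85  1.44 -1.03]
```

{"method": "send_rows", "body": {
  "dp": [
    [0, 0.0009, 0.0005],
    [0, 0.0009, 0.0005],
    [0, 0.0009, 0.0005],
    [0, 0.0009, 0.0005]
  ],
  "turn": [
    [0, 0, 0],
    [0, 0, 0],
    [0, 0, 0],
    [0, 0, 0]
  ],
  "claw": [1, 1, 1, 1]
}}

```text
time: 56.87
position: [0.3453, -0.2981, 0.0719]
ee_rot: [0.792, -0.343, 0.201, -0.463]
wrist_force: [-0.2, -0.1, 2.2]
grip_width: 0.0583
```

{"method": "send_rows", "body": {
  "dp": [
    [0, 0.0005, 0.0003],
    [0, 0.0005, 0.0003],
    [0, 0.0005, 0.0003],
    [0, 0.0005, 0.0003]
  ],
  "turn": [
    [0, 0, 0],
    [0, 0, 0],
    [0, 0, 0],
    [0, 0, 0]
  ],
  "claw": [1, 1, 1, 1]
}}

```text
time: 57.2
position: [0.3454, -0.2981, 0.0719]
ee_rot: [0.792, -0.342, 0.201, -0.464]
wrist_force: [-2.2, -0.6, 6.4]
grip_width: 0.0585
```

{"method": "send_rows", "body": {
  "dp": [
    [0, -0.0007, -0.0004],
    [0, -0.0007, -0.0004],
    [0, -0.0007, -0.0004],
    [0, -0.0007, -0.0004],
    [0, -0.0007, -0.0004],
    [0, -0.0007, -0.0004],
    [0, -0.0007, -0.0004],
    [0, -0.0007, -0.0004],
    [0, -0.0007, -0.02],
    [0, -0.0007, -0.05],
    [0, -0.0007, -0.08],
    [0, -0.0007, -0.11],
    [0, -0.0007, -0.11]
  ],
  "turn": [
    [0, 0, 0],
    [0, 0, 0],
    [0, 0, 0],
    [0, 0, 0],
    [0, 0, 0],
    [0, 0, 0],
    [0, 0, 0],
    [0, 0, 0],
    [0, 0, 0],
    [0, 0, 0],
    [0, 0, 0],
    [0, 0, 0],
    [0, 0, 0]
  ],
  "claw": [1, 1, -0.5, -0.8, -0.8, -0.8, -0.8, -0.8, -0.8, -0.8, -0.8, -0.8, -0.8]
}}

```text
time: 58.28
position: [0.274, -0.3685, 0.1285]
ee_rot: [0.794, -0.343, 0.203, -0.459]
wrist_force: [0.2, -0.1, 0.7]
grip_width: 0.0769
```

{"method": "send_rows", "body": {
  "dp": [
    [0.001, -0.03, -0.018],
    [0.001, -0.06, -0.036],
    [0.001, -0.1, -0.057],
    [0.001, -0.13, -0.074],
    [0.001, -0.16, -0.14],
    [0.001, -0.16, -0.16],
    [0.001, -0.16, -0.16],
    [0.001, -0.16, -0.16]
  ],
  "turn": [
    [0, 0, 0],
    [0, 0, 0],
    [0, 0, 0],
    [0, 0, 0],
    [0, 0, 0],
    [0, 0, 0],
    [0, 0, 0],
    [0, 0, 0]
  ],
  "claw": [-0.8, -0.8, -0.8, -0.8, -0.8, -0.8, -0.8, -0.8]
}}

```text
time: 58.95
position: [0.2313, -0.4071, 0.3455]
ee_rot: [0.793, -0.343, 0.202, -0.461]
wrist_force: [0.7, -0.4, -0.2]
grip_width: 0.0768
```

Run:
```python
from st import *
c=now(); im=cupcheck(); h.cv2.imwrite("pics/s18.png",im)
t=h.optics.grab_frame("top")[:,:,::-1].copy(); h.cv2.imwrite("pics/t18.png",t); [stand(t,s,"top") for s in(.11,.055,0,-.055,-.11)]
a=h.cv2.resize(im[90:270,180:380],None,fx=3,fy=3,interpolation=2); b=h.cv2.resize(t[190:350,320:480],None,fx=1.2,fy=1.2); a[:b.shape[0],-b.shape[1]:]=b; h.cv2.imwrite("pics/fin.png",a)
```

```text
t 58.95 pos [ 0.2313 -0.4071  0.3455] w 0.0768 F [ 0.7 -0.4 -0.2] M [-0.27  0.32  0.03]
nest (array([ 0.59232237, -0.02770599]), np.float64(0.9618865847587585))
stand 0.11 want [ 0.517 -0.136  0.752] got [ 0.515 -0.135  0.734] 0.889
stand 0.055 want [ 0.476 -0.174  0.752] got [ 0.473 -0.175  0.803] 0.911
stand 0 want [ 0.436 -0.211  0.752] got [ 0.433 -0.212  0.747] 0.878
stand -0.055 want [ 0.396 -0.249  0.752] got [ 0.392 -0.249  0.773] 0.923
stand -0.11 want [ 0.356 -0.287  0.752] got [ 0.353 -0.288  0.742] 0.903
```

View pics/fin.png

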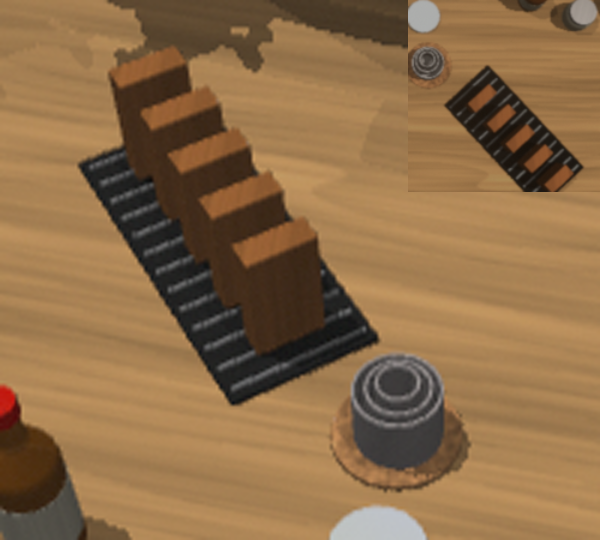

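Run:
```python
import cv2,numpy as np
from cell import order
a,b=[cv2.imread(f"pics/{f}.png").astype(int) for f in("scene0","s18")]
d=np.abs(a-b).max(2)>40
for n,(x0,x1,y0,y1) in dict(bowl=(285,346,285,342),bottle=(172,208,218,282),jar=(136,170,214,260),saucer=(286,326,258,290),pin=(358,504,286,356),sticks=(200,290,276,310)).items(): print(n,d[y0:y1,x0:x1].mean().round(3))
order.job_done()
```

```text
bowl 0.0
bottle 0.08
jar 0.0
saucer 0.0
pin 0.0
sticks 0.0
the job is handed in; nothing more can be done
```

The three cups are nested on the coaster, and all five moulds on the table stand upright in a row along the mat. I handed the job in at about 59 s of the 210 s allowed.

- **Cups:** the last picture shows all three rims inside one another. The nest's fitted position did not move in any check after the first mould was placed, so I saw no sign of the cups being knocked.
- **Moulds:** the top-camera fits put all five within about 4 mm of their planned spots. The last picture shows each standing straight and apart, with the robot clear. Each mould was set down until I felt light contact, about 2–11 N, before release.
- **Bystanders:** comparing the first and last scene pictures, the bowl, jar, saucer, rolling pin and chopsticks showed no change. The bottle's window changed by 8%. That is probably the medium cup leaving it, since the cup stood partly inside that window, but I did not check the bottle separately.
- **A disagreement:** the scene-camera silhouette fits of two standing moulds were poor, with 0.78–0.86 overlap and one wrong heading. I relied on the top-camera fits (0.88–0.92 overlap) and the final picture instead.

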